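# Find the loose gauge port and take its plug out of service

## Task

One of the three gauge ports on the rail has worked loose in its seat: rock each probe plug gently side to side along the row, through whatever play it has and without straining a firm one, until you have found the port that gives. Then draw the plug out of that loose port and stand it fully home in either hole of the grey holder. Leave the plugs of the firm ports seated, and don't disturb the elbow, the ferrule and the wrench.

Things in the scene. Friction and masses are not known exactly. Their poses are not given: they have to be found in the camera images.
- rail: fixed aluminium block 70 x 260 x 30 mm high; origin at the centre of its underside, z up, y along the row. Three brass ports stand on it at y = +85, 0, -85 mm: round sockets 33 mm dia, rim 90 mm above the shelf, on a cross pin along x, 48 mm above the shelf, between cheeks (58 mm over all, along x). They can tilt along the row (y) only, not along x
- port_mid (a point): centre of the middle port's rim, 90 mm above the shelf; axes as the rail's. FIRM port: pushed at its plug's head it yields about 0.2 mm per N, after up to 2 mm of plug rattle; strained if tilted over 0.03 rad (about 9 N on the head). LOOSE port (one of the three, changes each run, not visible): swings 0.24 rad (15 mm at the head) each way under 2 N, drawn softly upright
- plug_1: chrome probe plug 68 mm long, all three alike; origin at the shank's lower end, z up. Shank 14 mm dia, 28 mm long; flange 27 mm dia at 28 to 33 mm; grip head 22 mm dia at 33 to 68 mm. 95 to 170 g. Starts in the y = +85 mm port, flange on the socket rim: origin 62 mm, head 95 to 130 mm above the shelf. Bayonet already unlocked: it just stands there and lifts straight out
- plug_2: chrome probe plug 68 mm long, all three alike; origin at the shank's lower end, z up. Shank 14 mm dia, 28 mm long; flange 27 mm dia at 28 to 33 mm; grip head 22 mm dia at 33 to 68 mm. 95 to 170 g. Starts in the middle port, flange on the socket rim: origin 62 mm, head 95 to 130 mm above the shelf. Bayonet already unlocked: it just stands there and lifts straight out
- plug_3: chrome probe plug 68 mm long, all three alike; origin at the shank's lower end, z up. Shank 14 mm dia, 28 mm long; flange 27 mm dia at 28 to 33 mm; grip head 22 mm dia at 33 to 68 mm. 95 to 170 g. Starts in the y = -85 mm port, flange on the socket rim: origin 62 mm, head 95 to 130 mm above the shelf. Bayonet already unlocked: it just stands there and lifts straight out
- holder: fixed grey plastic block 60 x 110 x 40 mm high with two round holes in its top; origin at the centre of its underside, z up, y along its length
- holder_hole0 (a point): centre of the mouth of the first hole, 27 mm to +y of the holder's centre, 40 mm above the shelf: 18 mm dia, 28 mm deep, so that a plug fully home has its flange on the holder's top and its origin 12 mm above the shelf
- holder_hole1 (a point): the same for the second hole, 27 mm to -y of the holder's centre
- seat_worn (a joint): tilt of the loose port's socket about its cross pin, rad, 0 = upright, range -0.24 to 0.24 (does not tell which port that is)
- seat_sound_a (a joint): tilt of one firm port's socket, rad, 0 = upright (does not tell which port)
- seat_sound_b (a joint): tilt of the other firm port's socket, rad, 0 = upright
- valve_worn (a joint): spring shut-off pin at the bottom of the loose port's socket, m: 0 = held down by a seated plug, follows the plug up as it is lifted, 0.008 = fully risen, plug out (pushes up with at most 0.5 N)
- valve_sound_a (a joint): the same pin in one firm port
- valve_sound_b (a joint): the same pin in the other firm port
- elbow: loose cast aluminium pipe elbow, 44 mm dia flange as its foot, about 60 mm high, outlet flange to its +y at 39 mm; origin at the centre of its underside
- ferrule: loose copper ferrule ring standing on end, 28 mm outer, 18 mm inner dia, 18 mm high; origin at the centre of its underside
- wrench: loose steel open-end wrench, 160 mm long along its x, lying flat; origin under its middle

How it is judged:
By the outcome, as a careful person would: the job done as asked, in the order asked, and still so for the second after the job is handed in, with the robot touching nothing.
It also fails if it takes over 70 s, if anything falls off the work surface, if the arm or the gripper's body presses on something with over 40 N, if the wrist force passes 120 N, or if a joint passes its speed limit or range.

## Robot

A 7-joint arm with a two-finger parallel gripper is mounted at the origin on the work surface. World frame = base frame: x ahead of the robot, y to its left, z up, the work surface at z = 0. Lengths are in m, angles in degrees, forces in N, time in s.
With the tool pointing down it reaches from about 0.425 to 0.875 m from the base axis. Payload 4.7 kg.
Tool frame: the origin (TCP) lies between the finger pads; the fingertips stand 14 mm ahead of it and the grasp point (between the pads) lies 5 mm behind it (env.tip_reach is the distance from the TCP to the fingertips, in m); z points along the fingers, y is the direction in which the jaws open and shut (so a half turn about z gives the same grasp; the last joint's range is limited). The gripper opens to 87 mm and grips with 3 to 60 N. Pads are 19 mm wide; open, the fingers measure 117 mm over their backs; the gripper's body (75 mm by 190 mm) begins 51 mm behind the grasp point.
Start: joints at [-72.817, 18.392, -4.016, 83.108, 1.295, 78.541, -3.26], TCP at [0.183, 0.624, 0.237] pointing down, gripper open.
Joint ranges: [-163.93, 163.93], [-17.29, 119.83], [-79.2, 71.16], [3.27, 140.29], [-89.18, 269.18], [5.43, 117.66], [-154.24, 154.24]. Speed limits (degrees/s): [147.25, 147.25, 180, 180, 180, 180, 180].

## Interface

Orientations are given as [roll, pitch, yaw] about the fixed x, y, z axes, in that order (R = Rz(yaw) Ry(pitch) Rx(roll)).
In Python, from cell import env gives the robot as it stands. The module is installed in compiled form; this text tells all that it offers.
- The arm moves only by the shell command python3 -m pendant 'ROWS' [FORCE]. ROWS is JSON, a list of rows, each an object of numbers: "rx", "ry", "rz": the turn, a rotation vector about the tool's x, y, z in degrees; "tx", "ty", "tz": the shift along the tool's x, y, z in mm; "jaw": the finger opening in mm, from 0 to 87. In form: [{"rx": .., "ry": .., "rz": .., "tx": .., "ty": .., "tz": .., "jaw": ..}, ...]. A call has 1 to 20 rows; each row shifts and turns the commanded pose from where the row before left it, along the tool's axes as they then stand; what a row does not reach is not made up. A row lasts 1/12 s, in which the tool goes at most 41.7 mm and 7.16 degrees, less where a joint would pass 70% of its speed; a pose out of reach is approached as far as the arm can. A call with a gripper value outside its range is refused whole. The fingers move at their own pace and stop on an object; FORCE is the grip in N (left out, the last holds). Time passes only in rows, so rows that do not move let the fingers close. It gives the time, the measured TCP pose, the force and the opening at its end, in the units of the state.
- env.get_obs(): the state, without advancing time (a new reading comes with each control period).
- env.read_camera(name): name is "scene" or "top"; returns a dict with "img" (400x640x3 uint8, red, green, blue), "range_z" (400x640 float32, m along the optical axis (not along the pixel's ray), 0 where there is no reading), "vertical_fov" (degrees; the focal length in pixels is half the picture's height over the tangent of half this angle, whatever the lens; pixels are square), "cx", "cy" (the principal point, pixels), "world_to_cam" (4x4, takes a point from world to camera coordinates). Camera axes: x right, y up, looking along -z (the intrinsics and any distortion apply to the point x, -y, -z); pixel columns grow to the right and rows downward; lengths in m; the calibration is good to about 2 mm. A picture is of the moment at which its call begins.
- env.sign_off(): hands the job in, once; it reports no verdict.
The state is a dict: "time_s": time; "qpos": joint angles; "joint_velocities": joint speeds; "effort": joint torques, N m; "tool_pos": TCP position; "tool_rot": TCP orientation; "force": force on the tool from outside, world axes, zero at the start; "wrist_torque": the same for the moment, N m; "grip_width": finger opening in m.
Only numpy, scipy, OpenCV 4.12 (cv2) and the standard library are available. Lean on these libraries where they do the work, as an engineer would, in place of code of your own. Each camera call takes 0.05 s, during which the arm holds its last target.

## Working session

There is one attempt and no reset: what is moved stays moved. The work goes in short steps, Python scripts to look and compute and a shell command to move; the robot and the scene stay as the last step left them, time stands still between calls to the robot, and variables do not carry over. Pictures are saved under pics/ and viewed, and the job is handed in when it is done.

```bash
mkdir -p pics
python3 - <<'E'
from cell import env
import cv2,numpy as np
o=env.get_obs(); print(o)
print(env.tip_reach)
for n in("scene","top"):
    c=env.read_camera(n); cv2.imwrite(f"pics/{n}0.png",c["img"][:,:,::-1]); print(n,c["vertical_fov"],c["cx"],c["cy"],c["world_to_cam"],[k for k in c]); 
    np.savez(f"{n}0.npz",**{k:np.array(v) for k,v in c.items()})
E
```

```text
{'time_s': 0.0, 'qpos': array([-72.8167594 ,  18.4388429 ,  -4.01592039,  83.17562193,
         1.29624692,  78.54018842,  -3.26248403]), 'joint_velocities': array([ 0.05111521,  0.06453892, -0.08075791, -0.05088807,  0.02154569,
        0.05954838,  0.0267089 ]), 'effort': array([-4.86637146e-05, -4.91283703e+01, -4.03833389e-01, -3.12528992e+01,
       -6.38776808e-02,  4.36285778e-02,  1.72926207e-04]), 'tool_pos': array([0.18315549, 0.62310994, 0.23545769]), 'tool_rot': array([-1.79890662e+02,  6.87133390e-03,  1.63624665e+02]), 'force': array([-1.34863090e-01,  3.64056004e-01, -2.71263494e-04]), 'wrist_torque': array([ 0.01162876, -0.03175145, -0.01003135]), 'grip_width': 0.08685253892386094}
0.014
scene 45.12841184040378 323.6189616989433 197.84848037211813 [[-0.47114049  0.88205562  0.00212632  0.32479973]
 [-0.71731246 -0.38454535  0.58102298  0.39814814]
 [ 0.51331225  0.27221822  0.81388437 -1.22918284]
 [ 0.          0.          0.          1.        ]] ['img', 'range_z', 'vertical_fov', 'cx', 'cy', 'world_to_cam']
top 44.104965733983875 320.2527324487719 202.4195200597649 [[ 0.0225073  -0.99939269 -0.02660219 -0.00237307]
 [ 0.98010226  0.01680827  0.19778031 -0.66571696]
 [-0.19721306 -0.03052437  0.97988534 -0.82159009]
 [ 0.          0.          0.          1.        ]] ['img', 'range_z', 'vertical_fov', 'cx', 'cy', 'world_to_cam']
```

View pics/scene0.png

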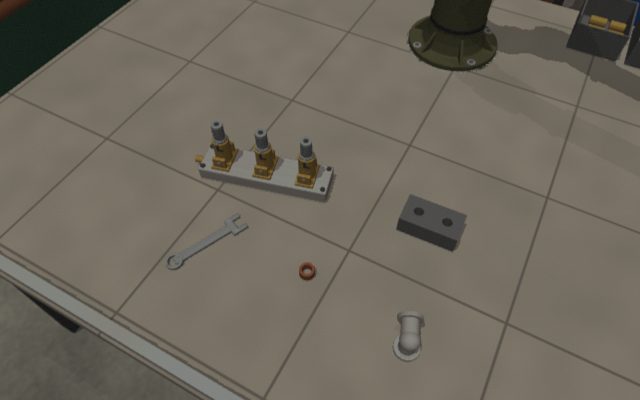

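View pics/top0.png

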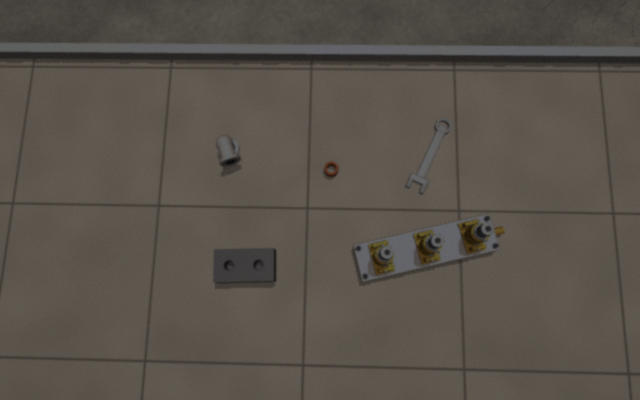

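```bash
cat > h.py <<'E'
import numpy as np,cv2
from cell import env
def load(n): 
    d=np.load(n+".npz"); return {k:d[k] for k in d}
def ray(c,u,v):
    f=200/np.tan(np.radians(float(c["vertical_fov"]))/2)
    W=np.linalg.inv(c["world_to_cam"]); d=np.array([(u-c["cx"])/f,-(v-c["cy"])/f,-1.0])
    return W[:3,3],W[:3,:3]@d
def onplane(c,u,v,z):
    o,d=ray(c,u,v); return o+d*(z-o[2])/d[2]
def cloud(c):
    f=200/np.tan(np.radians(float(c["vertical_fov"]))/2)
    v,u=np.mgrid[0:400,0:640]; Z=c["range_z"]
    P=np.stack([(u-c["cx"])/f*Z,-(v-c["cy"])/f*Z,-Z],-1)
    W=np.linalg.inv(c["world_to_cam"]); return P@W[:3,:3].T+W[:3,3]
def proj(c,p):
    f=200/np.tan(np.radians(float(c["vertical_fov"]))/2)
    q=c["world_to_cam"][:3,:3]@np.array(p)+c["world_to_cam"][:3,3]
    return c["cx"]+f*q[0]/-q[2], c["cy"]-f*q[1]/-q[2]
E
python3 - <<'E'
from h import *
t=load("top0");s=load("scene0")
for n,c in(("top",t),("scene",s)):
    P=cloud(c); m=c["range_z"]>0
    ok=m&(P[...,0]>0.3)&(P[...,0]<1.0)&(abs(P[...,1])<.5)
    print(n,"table z",np.median(P[...,2][ok]))
    for lo,hi in((.122,.14),(.035,.047),(.024,.036)):
        b=(ok&(P[...,2]>lo)&(P[...,2]<hi)).astype(np.uint8)
        k,l,st,ce=cv2.connectedComponentsWithStats(b)
        for i in range(1,k):
            if st[i,4]>15: 
                q=P[l==i]; r=cv2.minAreaRect((q[:,:2]*1000).astype(np.float32))
                print(lo,st[i,4],ce[i].round(1),q.mean(0).round(4),r)
for n,c,(x,y,w,h) in(("top",t,(340,200,180,90)),("scene",s,(180,110,160,100)),("toph",t,(200,230,100,70)),("sceneh",s,(380,180,100,80))):
    cv2.imwrite(f"pics/{n}_crop.png",cv2.resize(c["img"][y:y+h,x:x+w,::-1],None,fx=4.4,fy=4.4,interpolation=cv2.INTER_CUBIC))
E
```

```text
top table z -0.0001991594150217435
0.122 147 [487.2 228.9] [ 0.6135 -0.2653  0.1293] ((614.18701171875, -265.75360107421875), (20.499448776245117, 20.71072006225586), 44.74247360229492)
0.122 145 [436.9 240.5] [ 0.5929 -0.1831  0.1293] ((593.3128662109375, -183.17813110351562), (19.965269088745117, 20.732946395874023), 89.9977798461914)
0.122 143 [386.6 252.2] [ 0.5721 -0.1011  0.1294] ((572.43505859375, -101.27885437011719), (20.70383071899414, 19.875965118408203), 89.10331726074219)
0.035 42 [231.9 145.2] [0.7783 0.182  0.0437] ((780.8292846679688, 182.95538330078125), (39.388648986816406, 6.010946273803711), 19.841777801513672)
0.035 49 [230.3 160.4] [0.7486 0.1835 0.042 ] ((749.5530395507812, 184.96177673339844), (8.62855339050293, 41.306827545166016), 26.497610092163086)
0.035 56 [463. 228.] [ 0.6283 -0.2498  0.0383] ((628.8150634765625, -249.399169921875), (17.045242309570312, 19.666196823120117), 54.56113815307617)
0.035 44 [417.7 238.7] [ 0.6071 -0.1673  0.0379] ((605.635009765625, -165.1741943359375), (16.826335906982422, 20.76764678955078), 63.15508270263672)
0.035 73 [467.
[... 2913 characters left out ...]
98] ((546.2828369140625, 122.16572570800781), (6.020294666290283, 15.442665100097656), 9.887990951538086)
0.024 239 [427.2 231.9] [0.5824 0.1533 0.0302] ((582.3245849609375, 151.86941528320312), (4.0056562423706055, 109.35696411132812), 2.080909013748169)
0.024 39 [446.8 221.1] [0.5438 0.1767 0.0303] ((544.6689453125, 176.31976318359375), (7.339521884918213, 16.16733169555664), 10.89875602722168)
0.024 3849 [117.8 332. ] [ 0.9851 -0.2151  0.0305] ((984.9650268554688, -232.38063049316406), (505.572509765625, 20.590850830078125), 89.96102142333984)
0.024 21 [405.8 349.4] [0.7964 0.2008 0.0282] ((795.9248657226562, 200.6166534423828), (5.293956756591797, 20.641372680664062), 1.4071323871612549)
```

Run:
```python
import cv2,numpy as np
a=[cv2.imread(f"pics/{n}_crop.png") for n in("top","scene")]
print([x.shape for x in a])
```

```text
[(396, 792, 3), (440, 704, 3)]
```

View pics/top_crop.png

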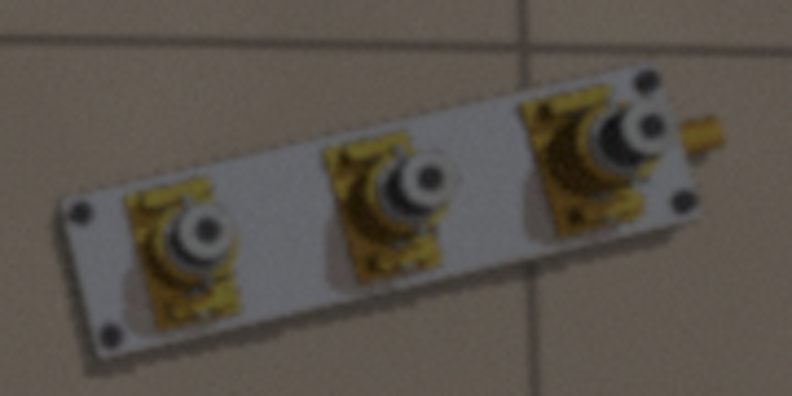

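View pics/scene_crop.png

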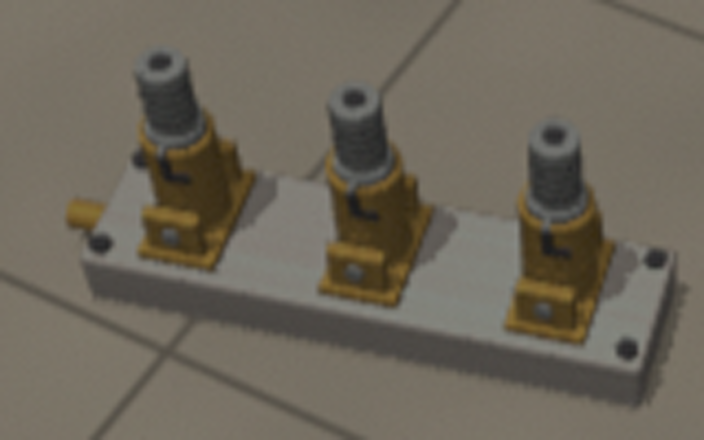

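View pics/toph_crop.png

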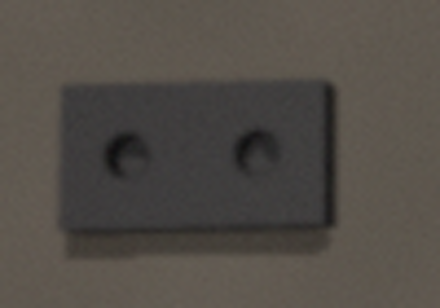

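```bash
R='{"tx":-20.6,"ty":-20.9}'; python3 -m pendant '[{"tx":-20.6,"ty":-20.9},{"tx":-20.6,"ty":-20.9},{"tx":-20.6,"ty":-20.9},{"tx":-20.6,"ty":-20.9},{"tx":-20.6,"ty":-20.9},{"tx":-20.6,"ty":-20.9},{"tx":-20.6,"ty":-20.9},{"tx":-20.6,"ty":-20.9},{"tx":-20.6,"ty":-20.9},{"tx":-20.6,"ty":-20.9},{"tx":-20.6,"ty":-20.9},{"tx":-20.6,"ty":-20.9},{"tx":-20.6,"ty":-20.9},{"tx":-20.6,"ty":-20.9}]'
```

```text
invalid input at $[0]: expected keys rx, ry, rz, tx, ty, tz, jaw
```

```bash
python3 -m pendant '[{"rx":0,"ry":0,"rz":0,"tx":-20.6,"ty":-20.9,"tz":0,"jaw":87},{"rx":0,"ry":0,"rz":0,"tx":-20.6,"ty":-20.9,"tz":0,"jaw":87},{"rx":0,"ry":0,"rz":0,"tx":-20.6,"ty":-20.9,"tz":0,"jaw":87},{"rx":0,"ry":0,"rz":0,"tx":-20.6,"ty":-20.9,"tz":0,"jaw":87},{"rx":0,"ry":0,"rz":0,"tx":-20.6,"ty":-20.9,"tz":0,"jaw":87},{"rx":0,"ry":0,"rz":0,"tx":-20.6,"ty":-20.9,"tz":0,"jaw":87},{"rx":0,"ry":0,"rz":0,"tx":-20.6,"ty":-20.9,"tz":0,"jaw":87},{"rx":0,"ry":0,"rz":0,"tx":-20.6,"ty":-20.9,"tz":0,"jaw":87},{"rx":0,"ry":0,"rz":0,"tx":-20.6,"ty":-20.9,"tz":0,"jaw":87},{"rx":0,"ry":0,"rz":0,"tx":-20.6,"ty":-20.9,"tz":0,"jaw":87},{"rx":0,"ry":0,"rz":0,"tx":-20.6,"ty":-20.9,"tz":0,"jaw":87},{"rx":0,"ry":0,"rz":0,"tx":-20.6,"ty":-20.9,"tz":0,"jaw":87},{"rx":0,"ry":0,"rz":0,"tx":-20.6,"ty":-20.9,"tz":0,"jaw":87},{"rx":0,"ry":0,"rz":0,"tx":-20.6,"ty":-20.9,"tz":0,"jaw":87}]'
```

```text
time_s: 1.27
tool_pos: [0.3777, 0.2601, 0.2363]
tool_rot: [-180.0, -0.0, 163.6]
force: [0.6, 0.2, -0.5]
grip_width: 0.0868
```

```bash
python3 -m pendant '[{"rx":0,"ry":0,"rz":0,"tx":-20.6,"ty":-20.9,"tz":0,"jaw":70},{"rx":0,"ry":0,"rz":0,"tx":-20.6,"ty":-20.9,"tz":0,"jaw":70},{"rx":0,"ry":0,"rz":0,"tx":-20.6,"ty":-20.9,"tz":0,"jaw":70},{"rx":0,"ry":0,"rz":0,"tx":-20.6,"ty":-20.9,"tz":0,"jaw":70},{"rx":0,"ry":0,"rz":0,"tx":-20.6,"ty":-20.9,"tz":0,"jaw":70},{"rx":0,"ry":0,"rz":0,"tx":-20.6,"ty":-20.9,"tz":0,"jaw":70},{"rx":0,"ry":0,"rz":0,"tx":-20.6,"ty":-20.9,"tz":0,"jaw":70},{"rx":0,"ry":0,"rz":0,"tx":-20.6,"ty":-20.9,"tz":0,"jaw":70},{"rx":0,"ry":0,"rz":0,"tx":-20.6,"ty":-20.9,"tz":0,"jaw":70},{"rx":0,"ry":0,"rz":0,"tx":-20.6,"ty":-20.9,"tz":0,"jaw":70},{"rx":0,"ry":0,"rz":0,"tx":-20.6,"ty":-20.9,"tz":0,"jaw":70},{"rx":0,"ry":0,"rz":0,"tx":-20.6,"ty":-20.9,"tz":0,"jaw":70},{"rx":0,"ry":0,"rz":0,"tx":-20.6,"ty":-20.9,"tz":0,"jaw":50},{"rx":0,"ry":0,"rz":0,"tx":-20.6,"ty":-20.9,"tz":0,"jaw":40}]'
python3 -m pendant '[{"rx":0,"ry":0,"rz":7.1,"tx":0,"ty":0,"tz":0,"jaw":30},{"rx":0,"ry":0,"rz":7.1,"tx":0,"ty":0,"tz":0,"jaw":30},{"rx":0,"ry":0,"rz":7.1,"tx":0,"ty":0,"tz":0,"jaw":30},{"rx":0,"ry":0,"rz":7.1,"tx":0,"ty":0,"tz":0,"jaw":30},{"rx":0,"ry":0,"rz":7.1,"tx":0,"ty":0,"tz":0,"jaw":30},{"rx":0,"ry":0,"rz":7.1,"tx":0,"ty":0,"tz":0,"jaw":30},{"rx":0,"ry":0,"rz":7.1,"tx":0,"ty":0,"tz":0,"jaw":30},{"rx":0,"ry":0,"rz":7.1,"tx":0,"ty":0,"tz":0,"jaw":30},{"rx":0,"ry":0,"rz":7.1,"tx":0,"ty":0,"tz":0,"jaw":30},{"rx":0,"ry":0,"rz":7.1,"tx":0,"ty":0,"tz":0,"jaw":30},{"rx":0,"ry":0,"rz":7.1,"tx":0,"ty":0,"tz":0,"jaw":30},{"rx":0,"ry":0,"rz":7.1,"tx":0,"ty":0,"tz":0,"jaw":30},{"rx":0,"ry":0,"rz":7.1,"tx":0,"ty":0,"tz":0,"jaw":30},{"rx":0,"ry":0,"rz":7.1,"tx":0,"ty":0,"tz":0,"jaw":30},{"rx":0,"ry":0,"rz":7.1,"tx":0,"ty":0,"tz":0,"jaw":30},{"rx":0,"ry":0,"rz":7.1,"tx":0,"ty":0,"tz":0,"jaw":30},{"rx":0,"ry":0,"rz":7.1,"tx":0,"ty":0,"tz":0,"jaw":30},{"rx":0,"ry":0,"rz":7.1,"tx":0,"ty":0,"tz":0,"jaw":30},{"rx":0,"ry":0,"rz":7.1,"tx":0,"ty":0,"tz":0,"jaw":30},{"rx":0,"ry":0,"rz":7.1,"tx":0,"ty":0,"tz":0,"jaw":30}]'
python3 -m pendant '[{"rx":0,"ry":0,"rz":7.1,"tx":0,"ty":0,"tz":0,"jaw":30},{"rx":0,"ry":0,"rz":0,"tx":0,"ty":0,"tz":0,"jaw":30}]'
python3 - <<'E'
from cell import env
o=env.get_obs(); print(o["qpos"].round(1),o["tool_pos"].round(4),o["tool_rot"].round(2),o["force"].round(2),o["grip_width"])
E
```

```text
time_s: 2.43
tool_pos: [0.572, -0.1015, 0.2362]
tool_rot: [180.0, -0.0, 163.6]
force: [-0.5, -0.5, 0.8]
grip_width: 0.0633
time_s: 4.1
tool_pos: [0.5714, -0.1003, 0.2362]
tool_rot: [-180.0, 0.0, 21.3]
force: [-0.1, -0.3, 0.9]
grip_width: 0.0302
time_s: 4.27
tool_pos: [0.5715, -0.1003, 0.2361]
tool_rot: [180.0, 0.0, 14.4]
force: [0.0, 0.2, -0.4]
grip_width: 0.0298
[-42.6  15.2  59.3  95.1 -13.3  77.4 -56.9] [ 0.5715 -0.1003  0.2361] [1.800e+02 5.000e-02 1.435e+01] [ 0.   0.2 -0.4] 0.029758725347495175
```

```bash
python3 -m pendant '[{"rx":0,"ry":0,"rz":0,"tx":0.5,"ty":0.7,"tz":20,"jaw":32},{"rx":0,"ry":0,"rz":0,"tx":0,"ty":0,"tz":25,"jaw":32},{"rx":0,"ry":0,"rz":0,"tx":0,"ty":0,"tz":20,"jaw":32},{"rx":0,"ry":0,"rz":0,"tx":0,"ty":0,"tz":10,"jaw":32},{"rx":0,"ry":0,"rz":0,"tx":0,"ty":0,"tz":0,"jaw":32}]'
python3 - <<'E'
from h import *
for n in("scene","top"):
    c=env.read_camera(n); np.savez(f"{n}1.npz",**{k:np.array(v) for k,v in c.items()})
    x,y,w,h=(240,70,150,130) if n=="scene" else (320,180,130,110)
    cv2.imwrite(f"pics/{n}1_crop.png",cv2.resize(c["img"][y:y+h,x:x+w,::-1],None,fx=4.5,fy=4.5,interpolation=cv2.INTER_CUBIC))
E
```

```text
time_s: 4.68
tool_pos: [0.5707, -0.1005, 0.1592]
tool_rot: [-179.9, 0.3, 14.7]
force: [-0.3, -0.4, 0.3]
grip_width: 0.0321
```

View pics/scene1_crop.png

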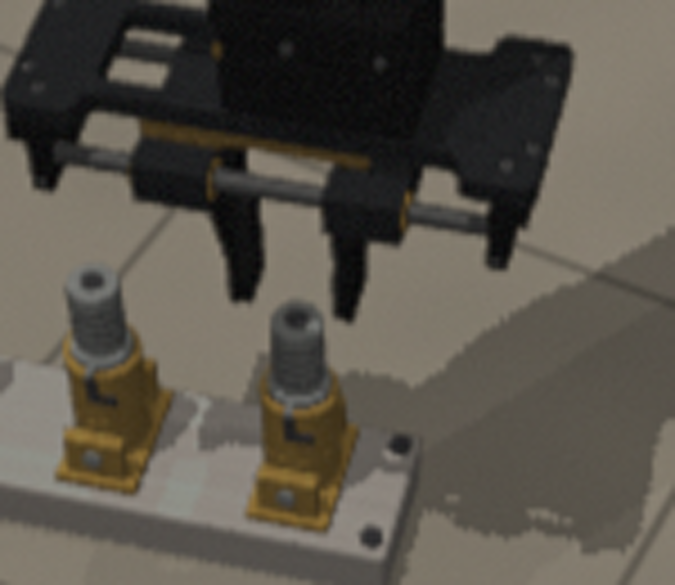

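View pics/top1_crop.png

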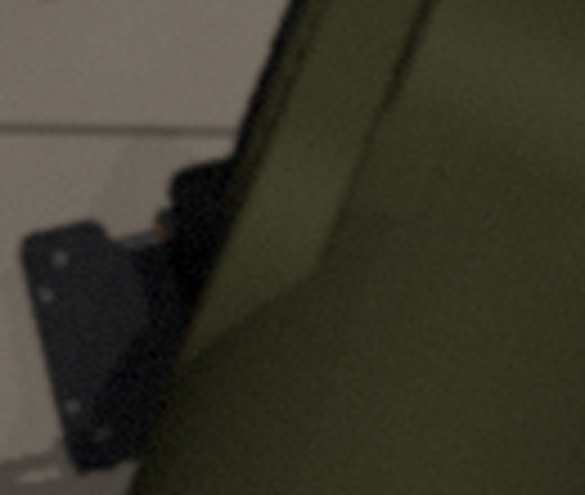

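```bash
python3 -m pendant '[{"rx":0,"ry":0,"rz":0,"tx":0,"ty":0,"tz":8,"jaw":32},{"rx":0,"ry":0,"rz":0,"tx":0,"ty":0,"tz":8,"jaw":32},{"rx":0,"ry":0,"rz":0,"tx":0,"ty":0,"tz":8,"jaw":32},{"rx":0,"ry":0,"rz":0,"tx":0,"ty":0,"tz":8,"jaw":32},{"rx":0,"ry":0,"rz":0,"tx":0,"ty":0,"tz":8,"jaw":32},{"rx":0,"ry":0,"rz":0,"tx":0,"ty":0,"tz":6,"jaw":32},{"rx":0,"ry":0,"rz":0,"tx":0,"ty":0,"tz":0,"jaw":32},{"rx":0,"ry":0,"rz":0,"tx":0,"ty":0,"tz":0,"jaw":30},{"rx":0,"ry":0,"rz":0,"tx":0,"ty":0,"tz":0,"jaw":30}]' 3
python3 - <<'E'
from cell import env
o=env.get_obs(); print(o["qpos"].round(1),o["tool_pos"].round(4),o["tool_rot"].round(2),o["force"].round(2),o["grip_width"])
E
```

```text
time_s: 5.53
tool_pos: [0.5726, -0.1011, 0.1158]
tool_rot: [180.0, -0.0, 14.5]
force: [-0.3, -0.5, -0.7]
grip_width: 0.0306
[-38.2  22.3  55.4 103.1 -20.2  65.2 -51.6] [ 0.5726 -0.1011  0.1158] [ 1.7999e+02 -2.0000e-02  1.4520e+01] [-0.33 -0.54 -0.65] 0.030570328764398417
```

```bash
python3 -m pendant '[{"rx":0,"ry":0,"rz":0,"tx":0,"ty":0,"tz":0,"jaw":24},{"rx":0,"ry":0,"rz":0,"tx":0,"ty":0,"tz":0,"jaw":24},{"rx":0,"ry":0,"rz":0,"tx":0,"ty":0,"tz":0,"jaw":24},{"rx":0,"ry":0,"rz":0,"tx":0,"ty":0,"tz":0,"jaw":24}]' 3
python3 -m pendant '[{"rx":0,"ry":0,"rz":0,"tx":0,"ty":1,"tz":0,"jaw":24},{"rx":0,"ry":0,"rz":0,"tx":0,"ty":0.5,"tz":0,"jaw":24},{"rx":0,"ry":0,"rz":0,"tx":0,"ty":0,"tz":0,"jaw":24}]'
python3 -m pendant '[{"rx":0,"ry":0,"rz":0,"tx":0,"ty":0.5,"tz":0,"jaw":24},{"rx":0,"ry":0,"rz":0,"tx":0,"ty":0,"tz":0,"jaw":24}]'
python3 - <<'E'
from cell import env
o=env.get_obs(); print(o["tool_pos"].round(4),o["force"].round(2),o["wrist_torque"].round(3),o["grip_width"])
E
```

```text
time_s: 5.87
tool_pos: [0.5725, -0.1009, 0.1158]
tool_rot: [-180.0, -0.0, 14.5]
force: [0.2, -0.7, 0.3]
grip_width: 0.0242
time_s: 6.12
tool_pos: [0.5728, -0.1023, 0.1156]
tool_rot: [-180.0, -0.0, 14.5]
force: [0.8, 1.9, 0.9]
grip_width: 0.0238
time_s: 6.28
tool_pos: [0.5729, -0.1025, 0.1156]
tool_rot: [-180.0, -0.0, 14.5]
force: [-0.9, 1.5, 0.8]
grip_width: 0.0242
[ 0.5729 -0.1025  0.1156] [-0.85  1.54  0.82] [ 0.276  0.262 -0.007] 0.02423574657755357
```

```bash
for i in 1; do python3 -m pendant '[{"rx":0,"ry":0,"rz":0,"tx":0,"ty":0.5,"tz":0,"jaw":24},{"rx":0,"ry":0,"rz":0,"tx":0,"ty":0,"tz":0,"jaw":24},{"rx":0,"ry":0,"rz":0,"tx":0,"ty":0,"tz":0,"jaw":24}]'; done
python3 - <<'E'
from cell import env
o=env.get_obs(); print(o["tool_pos"].round(5),o["force"].round(2),o["wrist_torque"].round(3),o["grip_width"])
E
```

```text
time_s: 6.53
tool_pos: [0.573, -0.1029, 0.1156]
tool_rot: [-180.0, -0.0, 14.5]
force: [-0.9, 2.0, 1.2]
grip_width: 0.0242
[ 0.57304 -0.10293  0.1156 ] [-0.94  2.02  1.23] [0.432 0.367 0.02 ] 0.024240268047698917
```

```bash
python3 -m pendant '[{"rx":0,"ry":0,"rz":0,"tx":0,"ty":0.5,"tz":0,"jaw":24},{"rx":0,"ry":0,"rz":0,"tx":0,"ty":0,"tz":0,"jaw":24},{"rx":0,"ry":0,"rz":0,"tx":0,"ty":0,"tz":0,"jaw":24}]'
python3 - <<'E'
from cell import env
o=env.get_obs(); print(o["tool_pos"].round(5),o["force"].round(2),o["wrist_torque"].round(3),o["grip_width"])
E
```

```text
time_s: 6.78
tool_pos: [0.5732, -0.1033, 0.1157]
tool_rot: [-179.9, -0.0, 14.5]
force: [-0.7, 3.5, 3.3]
grip_width: 0.0238
[ 0.57318 -0.10326  0.11566] [-0.71  3.46  3.27] [0.763 0.407 0.04 ] 0.023822121376427228
```

```bash
python3 -m pendant '[{"rx":0,"ry":0,"rz":0,"tx":0,"ty":0.4,"tz":0,"jaw":24},{"rx":0,"ry":0,"rz":0,"tx":0,"ty":0,"tz":0,"jaw":24}]'
python3 - <<'E'
from cell import env
o=env.get_obs(); print(o["tool_pos"].round(5),o["force"].round(2),o["wrist_torque"].round(3),o["grip_width"])
E
python3 -m pendant '[{"rx":0,"ry":0,"rz":0,"tx":0,"ty":-1.4,"tz":0,"jaw":24},{"rx":0,"ry":0,"rz":0,"tx":0,"ty":-1.5,"tz":0,"jaw":24},{"rx":0,"ry":0,"rz":0,"tx":0,"ty":-1.5,"tz":0,"jaw":24},{"rx":0,"ry":0,"rz":0,"tx":0,"ty":0,"tz":0,"jaw":24},{"rx":0,"ry":0,"rz":0,"tx":0,"ty":0,"tz":0,"jaw":24}]'
```

```text
time_s: 6.95
tool_pos: [0.5732, -0.1036, 0.1156]
tool_rot: [-179.9, -0.0, 14.5]
force: [-1.6, 5.4, 2.7]
grip_width: 0.0238
[ 0.57324 -0.10356  0.11564] [-1.64  5.36  2.7 ] [1.054 0.543 0.012] 0.023784612665484258
time_s: 7.37
tool_pos: [0.572, -0.1008, 0.1154]
tool_rot: [179.9, 0.0, 14.5]
force: [-0.2, 0.2, -0.4]
grip_width: 0.0241
```

```bash
python3 -m pendant '[{"rx":0,"ry":0,"rz":0,"tx":0,"ty":-0.7,"tz":0,"jaw":24},{"rx":0,"ry":0,"rz":0,"tx":0,"ty":-0.3,"tz":0,"jaw":24},{"rx":0,"ry":0,"rz":0,"tx":0,"ty":0,"tz":0,"jaw":24},{"rx":0,"ry":0,"rz":0,"tx":0,"ty":0,"tz":0,"jaw":24}]'
python3 -m pendant '[{"rx":0,"ry":0,"rz":0,"tx":0,"ty":-0.5,"tz":0,"jaw":24},{"rx":0,"ry":0,"rz":0,"tx":0,"ty":0,"tz":0,"jaw":24},{"rx":0,"ry":0,"rz":0,"tx":0,"ty":0,"tz":0,"jaw":24}]'
python3 - <<'E'
from cell import env
o=env.get_obs(); print(o["tool_pos"].round(5),o["force"].round(2),o["wrist_torque"].round(3),o["grip_width"])
E
```

```text
time_s: 7.7
tool_pos: [0.572, -0.0996, 0.1157]
tool_rot: [180.0, -0.0, 14.5]
force: [-0.0, -1.2, -0.2]
grip_width: 0.0239
time_s: 7.95
tool_pos: [0.5719, -0.0991, 0.1157]
tool_rot: [180.0, -0.0, 14.5]
force: [0.6, -1.8, 1.4]
grip_width: 0.0245
[ 0.5719  -0.09907  0.11575] [ 0.62 -1.85  1.38] [-0.566  0.049  0.004] 0.024463079440313774
```

```bash
python3 -m pendant '[{"rx":0,"ry":0,"rz":0,"tx":0,"ty":-0.5,"tz":0,"jaw":24},{"rx":0,"ry":0,"rz":0,"tx":0,"ty":0,"tz":0,"jaw":24},{"rx":0,"ry":0,"rz":0,"tx":0,"ty":0,"tz":0,"jaw":24}]'
python3 - <<'E'
from cell import env
o=env.get_obs(); print(o["tool_pos"].round(5),o["force"].round(2),o["wrist_torque"].round(3),o["grip_width"])
E
```

```text
time_s: 8.2
tool_pos: [0.5718, -0.0987, 0.1158]
tool_rot: [179.9, -0.0, 14.5]
force: [1.2, -3.8, 1.4]
grip_width: 0.024
[ 0.57183 -0.09872  0.1158 ] [ 1.25 -3.76  1.37] [-0.856  0.021 -0.024] 0.024014682172440405
```

```bash
python3 -m pendant '[{"rx":0,"ry":0,"rz":0,"tx":0,"ty":-0.5,"tz":0,"jaw":24},{"rx":0,"ry":0,"rz":0,"tx":0,"ty":0,"tz":0,"jaw":24},{"rx":0,"ry":0,"rz":0,"tx":0,"ty":0,"tz":0,"jaw":24}]'
python3 - <<'E'
from cell import env
o=env.get_obs(); print(o["tool_pos"].round(5),o["force"].round(2),o["wrist_torque"].round(3),o["grip_width"])
E
```

```text
time_s: 8.45
tool_pos: [0.5718, -0.0984, 0.1159]
tool_rot: [179.9, -0.0, 14.5]
force: [1.4, -5.1, 3.3]
grip_width: 0.0239
[ 0.57176 -0.09836  0.11587] [ 1.38 -5.11  3.35] [-1.25  -0.095 -0.057] 0.02391944488949477
```

```bash
python3 -m pendant '[{"rx":0,"ry":0,"rz":0,"tx":0,"ty":1.5,"tz":0,"jaw":24},{"rx":0,"ry":0,"rz":0,"tx":0,"ty":2,"tz":0,"jaw":32},{"rx":0,"ry":0,"rz":0,"tx":0,"ty":0,"tz":0,"jaw":32},{"rx":0,"ry":0,"rz":0,"tx":0,"ty":0,"tz":0,"jaw":32},{"rx":0,"ry":0,"rz":0,"tx":0,"ty":0,"tz":0,"jaw":32}]' 3
python3 -m pendant '[{"rx":0,"ry":0,"rz":0,"tx":0,"ty":0,"tz":-8,"jaw":32},{"rx":0,"ry":0,"rz":0,"tx":0,"ty":0,"tz":-15,"jaw":32},{"rx":0,"ry":0,"rz":0,"tx":0,"ty":0,"tz":-20,"jaw":32},{"rx":0,"ry":0,"rz":0,"tx":0,"ty":0,"tz":-7,"jaw":32},{"rx":0,"ry":0,"rz":0,"tx":0,"ty":10,"tz":0,"jaw":32},{"rx":0,"ry":0,"rz":0,"tx":0,"ty":20,"tz":0,"jaw":32},{"rx":0,"ry":0,"rz":0,"tx":-0.4,"ty":25,"tz":0,"jaw":32},{"rx":0,"ry":0,"rz":0,"tx":0,"ty":20,"tz":0,"jaw":32},{"rx":0,"ry":0,"rz":0,"tx":0,"ty":10,"tz":0,"jaw":32},{"rx":0,"ry":0,"rz":0,"tx":0,"ty":0,"tz":0,"jaw":32},{"rx":0,"ry":0,"rz":0,"tx":0,"ty":0,"tz":0,"jaw":32},{"rx":0,"ry":0,"rz":0,"tx":0,"ty":0,"tz":0,"jaw":32}]'
python3 - <<'E'
from cell import env
o=env.get_obs(); print(o["qpos"].round(1),o["tool_pos"].round(5),o["tool_rot"].round(2),o["force"].round(2),o["wrist_torque"].round(3),o["grip_width"])
E
```

```text
time_s: 8.87
tool_pos: [0.572, -0.0998, 0.115]
tool_rot: [-179.9, 0.0, 14.6]
force: [-0.6, 0.6, 0.1]
grip_width: 0.0315
time_s: 9.87
tool_pos: [0.5932, -0.1819, 0.165]
tool_rot: [-179.9, 0.0, 14.6]
force: [0.2, -0.5, -0.5]
grip_width: 0.0321
[-28.8  25.1  56.   94.5 -21.7  72.2 -44. ] [ 0.59319 -0.18191  0.16496] [-1.7991e+02  3.0000e-02  1.4590e+01] [ 0.21 -0.49 -0.55] [-0.06   0.147 -0.005] 0.032071098015337765
```

```bash
python3 -m pendant '[{"rx":0,"ry":0,"rz":0,"tx":0,"ty":1.3,"tz":8,"jaw":32},{"rx":0,"ry":0,"rz":0,"tx":0,"ty":0,"tz":9,"jaw":32},{"rx":0,"ry":0,"rz":0,"tx":0,"ty":0,"tz":9,"jaw":32},{"rx":0,"ry":0,"rz":0,"tx":0,"ty":0,"tz":9,"jaw":32},{"rx":0,"ry":0,"rz":0,"tx":0,"ty":0,"tz":9,"jaw":32},{"rx":0,"ry":0,"rz":0,"tx":0,"ty":0,"tz":5,"jaw":32},{"rx":0,"ry":0,"rz":0,"tx":0,"ty":0,"tz":0,"jaw":28},{"rx":0,"ry":0,"rz":0,"tx":0,"ty":0,"tz":0,"jaw":26},{"rx":0,"ry":0,"rz":0,"tx":0,"ty":0,"tz":0,"jaw":24},{"rx":0,"ry":0,"rz":0,"tx":0,"ty":0,"tz":0,"jaw":24},{"rx":0,"ry":0,"rz":0,"tx":0,"ty":0,"tz":0,"jaw":24}]' 3
python3 - <<'E'
from cell import env
o=env.get_obs(); print(o["qpos"].round(1),o["tool_pos"].round(5),o["tool_rot"].round(2),o["force"].round(2),o["wrist_torque"].round(3),o["grip_width"])
E
python3 -m pendant '[{"rx":0,"ry":0,"rz":0,"tx":0,"ty":1,"tz":0,"jaw":24},{"rx":0,"ry":0,"rz":0,"tx":0,"ty":0.5,"tz":0,"jaw":24},{"rx":0,"ry":0,"rz":0,"tx":0,"ty":0,"tz":0,"jaw":24},{"rx":0,"ry":0,"rz":0,"tx":0,"ty":0,"tz":0,"jaw":24}]'
```

```text
time_s: 10.78
tool_pos: [0.594, -0.1847, 0.1171]
tool_rot: [180.0, -0.1, 14.5]
force: [-0.8, 0.4, -0.3]
grip_width: 0.0243
[-27.1  27.8  54.2  97.1 -24.2  67.6 -42.1] [ 0.59395 -0.18467  0.11707] [ 1.800e+02 -5.000e-02  1.452e+01] [-0.84  0.43 -0.27] [0.007 0.197 0.012] 0.024330711552932257
time_s: 11.12
tool_pos: [0.5942, -0.1854, 0.1167]
tool_rot: [-179.9, -0.0, 14.6]
force: [-0.2, 2.5, 2.8]
grip_width: 0.024
```

```bash
python3 -m pendant '[{"rx":0,"ry":0,"rz":0,"tx":0,"ty":0.5,"tz":0,"jaw":24},{"rx":0,"ry":0,"rz":0,"tx":0,"ty":0,"tz":0,"jaw":24},{"rx":0,"ry":0,"rz":0,"tx":0,"ty":0,"tz":0,"jaw":24}]'
python3 - <<'E'
from cell import env
o=env.get_obs(); print(o["tool_pos"].round(5),o["force"].round(2),o["wrist_torque"].round(3),o["grip_width"])
E
```

```text
time_s: 11.37
tool_pos: [0.5943, -0.1858, 0.1166]
tool_rot: [-179.9, -0.0, 14.6]
force: [-1.0, 4.0, 3.9]
grip_width: 0.0237
[ 0.5943  -0.18576  0.11665] [-0.99  4.    3.92] [0.891 0.382 0.05 ] 0.02374739217954321
```

```bash
python3 -m pendant '[{"rx":0,"ry":0,"rz":0,"tx":0,"ty":0.4,"tz":0,"jaw":24},{"rx":0,"ry":0,"rz":0,"tx":0,"ty":0,"tz":0,"jaw":24},{"rx":0,"ry":0,"rz":0,"tx":0,"ty":0,"tz":0,"jaw":24}]'
python3 - <<'E'
from cell import env
o=env.get_obs(); print(o["tool_pos"].round(5),o["force"].round(2),o["wrist_torque"].round(3),o["grip_width"])
E
```

```text
time_s: 11.62
tool_pos: [0.5944, -0.186, 0.1167]
tool_rot: [-179.9, -0.0, 14.6]
force: [-0.5, 4.8, 4.2]
grip_width: 0.0246
[ 0.59438 -0.18602  0.11669] [-0.5   4.8   4.22] [ 1.182  0.443 -0.014] 0.02461534730285291
```

```bash
python3 -m pendant '[{"rx":0,"ry":0,"rz":0,"tx":0,"ty":-1.5,"tz":0,"jaw":24},{"rx":0,"ry":0,"rz":0,"tx":0,"ty":-1.5,"tz":0,"jaw":24},{"rx":0,"ry":0,"rz":0,"tx":0,"ty":-1.5,"tz":0,"jaw":24},{"rx":0,"ry":0,"rz":0,"tx":0,"ty":-0.5,"tz":0,"jaw":24},{"rx":0,"ry":0,"rz":0,"tx":0,"ty":0,"tz":0,"jaw":24},{"rx":0,"ry":0,"rz":0,"tx":0,"ty":0,"tz":0,"jaw":24}]'
python3 -m pendant '[{"rx":0,"ry":0,"rz":0,"tx":0,"ty":-0.6,"tz":0,"jaw":24},{"rx":0,"ry":0,"rz":0,"tx":0,"ty":0,"tz":0,"jaw":24},{"rx":0,"ry":0,"rz":0,"tx":0,"ty":0,"tz":0,"jaw":24}]'
```

```text
time_s: 12.12
tool_pos: [0.5928, -0.1828, 0.1165]
tool_rot: [180.0, 0.0, 14.5]
force: [0.1, 0.2, -0.4]
grip_width: 0.0243
time_s: 12.37
tool_pos: [0.5929, -0.182, 0.1167]
tool_rot: [180.0, -0.0, 14.5]
force: [1.0, -0.6, 0.2]
grip_width: 0.0239
```

```bash
python3 -m pendant '[{"rx":0,"ry":0,"rz":0,"tx":0,"ty":-0.6,"tz":0,"jaw":24},{"rx":0,"ry":0,"rz":0,"tx":0,"ty":0,"tz":0,"jaw":24},{"rx":0,"ry":0,"rz":0,"tx":0,"ty":0,"tz":0,"jaw":24}]'
python3 -m pendant '[{"rx":0,"ry":0,"rz":0,"tx":0,"ty":-0.4,"tz":0,"jaw":24},{"rx":0,"ry":0,"rz":0,"tx":0,"ty":0,"tz":0,"jaw":24},{"rx":0,"ry":0,"rz":0,"tx":0,"ty":0,"tz":0,"jaw":24}]'
```

```text
time_s: 12.62
tool_pos: [0.5928, -0.1814, 0.1168]
tool_rot: [180.0, -0.0, 14.5]
force: [0.1, -1.4, 0.7]
grip_width: 0.0239
time_s: 12.87
tool_pos: [0.5927, -0.1811, 0.1168]
tool_rot: [179.9, -0.0, 14.5]
force: [-0.1, -2.8, 1.7]
grip_width: 0.024
```

```bash
python3 -m pendant '[{"rx":0,"ry":0,"rz":0,"tx":0,"ty":-0.5,"tz":0,"jaw":24},{"rx":0,"ry":0,"rz":0,"tx":0,"ty":0,"tz":0,"jaw":24},{"rx":0,"ry":0,"rz":0,"tx":0,"ty":0,"tz":0,"jaw":24}]'
```

```text
time_s: 13.12
tool_pos: [0.5927, -0.1808, 0.1169]
tool_rot: [179.9, -0.0, 14.5]
force: [0.4, -4.5, 3.1]
grip_width: 0.0241
```

```bash
python3 -m pendant '[{"rx":0,"ry":0,"rz":0,"tx":0,"ty":1.5,"tz":0,"jaw":24},{"rx":0,"ry":0,"rz":0,"tx":0,"ty":2,"tz":0,"jaw":32},{"rx":0,"ry":0,"rz":0,"tx":0,"ty":0,"tz":0,"jaw":32},{"rx":0,"ry":0,"rz":0,"tx":0,"ty":0,"tz":0,"jaw":32},{"rx":0,"ry":0,"rz":0,"tx":0,"ty":0,"tz":0,"jaw":32}]' 3
python3 -m pendant '[{"rx":0,"ry":0,"rz":0,"tx":0,"ty":0,"tz":-8,"jaw":32},{"rx":0,"ry":0,"rz":0,"tx":0,"ty":0,"tz":-15,"jaw":32},{"rx":0,"ry":0,"rz":0,"tx":0,"ty":0,"tz":-20,"jaw":32},{"rx":0,"ry":0,"rz":0,"tx":0,"ty":0,"tz":-7,"jaw":32},{"rx":0,"ry":0,"rz":0,"tx":0,"ty":10,"tz":0,"jaw":32},{"rx":0,"ry":0,"rz":0,"tx":0,"ty":20,"tz":0,"jaw":32},{"rx":0,"ry":0,"rz":0,"tx":-0.4,"ty":25,"tz":0,"jaw":32},{"rx":0,"ry":0,"rz":0,"tx":0,"ty":20,"tz":0,"jaw":32},{"rx":0,"ry":0,"rz":0,"tx":0,"ty":10,"tz":0,"jaw":32},{"rx":0,"ry":0,"rz":0,"tx":0,"ty":0,"tz":0,"jaw":32},{"rx":0,"ry":0,"rz":0,"tx":0,"ty":0,"tz":0,"jaw":32},{"rx":0,"ry":0,"rz":0,"tx":0,"ty":0,"tz":0,"jaw":32}]'
python3 - <<'E'
from cell import env
o=env.get_obs(); print(o["qpos"].round(1),o["tool_pos"].round(5),o["tool_rot"].round(2),o["force"].round(2),o["wrist_torque"].round(3),o["grip_width"])
E
```

```text
time_s: 13.53
tool_pos: [0.5931, -0.1824, 0.116]
tool_rot: [-179.9, 0.0, 14.6]
force: [-0.6, 0.2, -0.7]
grip_width: 0.0315
time_s: 14.53
tool_pos: [0.6143, -0.2644, 0.1661]
tool_rot: [-179.9, 0.0, 14.6]
force: [-0.3, 0.3, 0.4]
grip_width: 0.0323
[-17.4  31.3  54.   86.9 -25.8  75.1 -36.1] [ 0.61435 -0.26445  0.16612] [-179.91    0.     14.59] [-0.29  0.31  0.37] [-0.071  0.113 -0.049] 0.03226710395258617
```

```bash
python3 -m pendant '[{"rx":0,"ry":0,"rz":0,"tx":0,"ty":0,"tz":8,"jaw":32},{"rx":0,"ry":0,"rz":0,"tx":0,"ty":0,"tz":9,"jaw":32},{"rx":0,"ry":0,"rz":0,"tx":0,"ty":0,"tz":9,"jaw":32},{"rx":0,"ry":0,"rz":0,"tx":0,"ty":0,"tz":9,"jaw":32},{"rx":0,"ry":0,"rz":0,"tx":0,"ty":0,"tz":9,"jaw":32},{"rx":0,"ry":0,"rz":0,"tx":0,"ty":0,"tz":6,"jaw":32},{"rx":0,"ry":0,"rz":0,"tx":0,"ty":0,"tz":0,"jaw":28},{"rx":0,"ry":0,"rz":0,"tx":0,"ty":0,"tz":0,"jaw":26},{"rx":0,"ry":0,"rz":0,"tx":0,"ty":0,"tz":0,"jaw":24},{"rx":0,"ry":0,"rz":0,"tx":0,"ty":0,"tz":0,"jaw":24},{"rx":0,"ry":0,"rz":0,"tx":0,"ty":0,"tz":0,"jaw":24}]' 3
python3 - <<'E'
from cell import env
o=env.get_obs(); print(o["qpos"].round(1),o["tool_pos"].round(5),o["tool_rot"].round(2),o["force"].round(2),o["wrist_torque"].round(3),o["grip_width"])
E
python3 -m pendant '[{"rx":0,"ry":0,"rz":0,"tx":0,"ty":1,"tz":0,"jaw":24},{"rx":0,"ry":0,"rz":0,"tx":0,"ty":0.7,"tz":0,"jaw":24},{"rx":0,"ry":0,"rz":0,"tx":0,"ty":0,"tz":0,"jaw":24},{"rx":0,"ry":0,"rz":0,"tx":0,"ty":0,"tz":0,"jaw":24}]'
```

```text
time_s: 15.45
tool_pos: [0.6146, -0.2661, 0.1171]
tool_rot: [180.0, -0.1, 14.5]
force: [-0.4, 0.2, 0.1]
grip_width: 0.0241
[-16.4  33.7  52.4  89.7 -27.8  70.4 -34.7] [ 0.61456 -0.2661   0.11715] [ 1.7997e+02 -5.0000e-02  1.4520e+01] [-0.38  0.23  0.05] [-0.052  0.153  0.022] 0.024074453676467156
time_s: 15.78
tool_pos: [0.6148, -0.2675, 0.1167]
tool_rot: [180.0, -0.0, 14.5]
force: [0.6, 0.1, -0.4]
grip_width: 0.0239
```

```bash
python3 -m pendant '[{"rx":0,"ry":0,"rz":0,"tx":0,"ty":0.8,"tz":0,"jaw":24},{"rx":0,"ry":0,"rz":0,"tx":0,"ty":0,"tz":0,"jaw":24},{"rx":0,"ry":0,"rz":0,"tx":0,"ty":0,"tz":0,"jaw":24}]'
python3 -m pendant '[{"rx":0,"ry":0,"rz":0,"tx":0,"ty":0.8,"tz":0,"jaw":24},{"rx":0,"ry":0,"rz":0,"tx":0,"ty":0,"tz":0,"jaw":24},{"rx":0,"ry":0,"rz":0,"tx":0,"ty":0,"tz":0,"jaw":24}]'
```

```text
time_s: 16.03
tool_pos: [0.6149, -0.2683, 0.1166]
tool_rot: [-180.0, -0.0, 14.5]
force: [-0.1, 0.3, 1.4]
grip_width: 0.0238
time_s: 16.28
tool_pos: [0.6151, -0.269, 0.1166]
tool_rot: [-180.0, -0.0, 14.5]
force: [-1.0, -0.2, -0.0]
grip_width: 0.0241
```

```bash
python3 -m pendant '[{"rx":0,"ry":0,"rz":0,"tx":0,"ty":0.8,"tz":0,"jaw":24},{"rx":0,"ry":0,"rz":0,"tx":0,"ty":0,"tz":0,"jaw":24},{"rx":0,"ry":0,"rz":0,"tx":0,"ty":0,"tz":0,"jaw":24}]'
```

```text
time_s: 16.53
tool_pos: [0.6153, -0.2698, 0.1166]
tool_rot: [180.0, -0.0, 14.5]
force: [0.2, 1.1, 0.4]
grip_width: 0.0236
```

```bash
python3 -m pendant '[{"rx":0,"ry":0,"rz":0,"tx":0,"ty":0.8,"tz":0,"jaw":24},{"rx":0,"ry":0,"rz":0,"tx":0,"ty":0,"tz":0,"jaw":24},{"rx":0,"ry":0,"rz":0,"tx":0,"ty":0,"tz":0,"jaw":24}]'
```

```text
time_s: 16.78
tool_pos: [0.6155, -0.2706, 0.1166]
tool_rot: [-180.0, -0.0, 14.5]
force: [0.5, 1.1, 0.4]
grip_width: 0.0237
```

```bash
python3 -m pendant '[{"rx":0,"ry":0,"rz":0,"tx":0,"ty":1,"tz":0,"jaw":28},{"rx":0,"ry":0,"rz":0,"tx":0,"ty":1,"tz":0,"jaw":32},{"rx":0,"ry":0,"rz":0,"tx":0,"ty":1,"tz":0,"jaw":36},{"rx":0,"ry":0,"rz":0,"tx":0,"ty":1,"tz":0,"jaw":36},{"rx":0,"ry":0,"rz":0,"tx":0,"ty":1,"tz":0,"jaw":36},{"rx":0,"ry":0,"rz":0,"tx":0,"ty":1,"tz":0,"jaw":36},{"rx":0,"ry":0,"rz":0,"tx":0,"ty":0,"tz":0,"jaw":36},{"rx":0,"ry":0,"rz":0,"tx":0,"ty":1,"tz":0,"jaw":36},{"rx":0,"ry":0,"rz":0,"tx":0,"ty":1,"tz":0,"jaw":36},{"rx":0,"ry":0,"rz":0,"tx":0,"ty":1,"tz":0,"jaw":36},{"rx":0,"ry":0,"rz":0,"tx":0,"ty":0,"tz":0,"jaw":36},{"rx":0,"ry":0,"rz":0,"tx":0,"ty":0,"tz":0,"jaw":36}]'
python3 - <<'E'
from h import *
for n in("scene",):
    c=env.read_camera(n)
    x,y,w,h=(150,60,150,130)
    cv2.imwrite(f"pics/{n}2_crop.png",cv2.resize(c["img"][y:y+h,x:x+w,::-1],None,fx=4.5,fy=4.5,interpolation=cv2.INTER_CUBIC))
E
```

```text
time_s: 17.78
tool_pos: [0.6178, -0.2794, 0.1166]
tool_rot: [180.0, -0.0, 14.5]
force: [-0.4, 0.2, 1.0]
grip_width: 0.0358
```

View pics/scene2_crop.png

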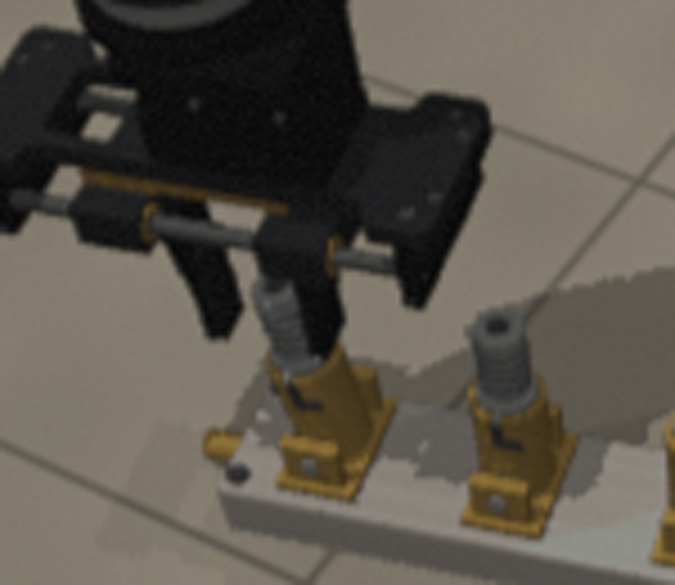

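```bash
python3 -m pendant '[{"rx":0,"ry":0,"rz":0,"tx":0,"ty":1,"tz":0,"jaw":40},{"rx":0,"ry":0,"rz":0,"tx":0,"ty":1.5,"tz":0,"jaw":40},{"rx":0,"ry":0,"rz":0,"tx":0,"ty":1.5,"tz":0,"jaw":40},{"rx":0,"ry":0,"rz":0,"tx":0,"ty":1,"tz":0,"jaw":40},{"rx":0,"ry":0,"rz":0,"tx":0,"ty":0,"tz":0,"jaw":40},{"rx":0,"ry":0,"rz":0,"tx":0,"ty":0,"tz":0,"jaw":40}]'
python3 -m pendant '[{"rx":0,"ry":0,"rz":0,"tx":0,"ty":-1,"tz":0,"jaw":40},{"rx":0,"ry":0,"rz":0,"tx":0,"ty":-2,"tz":0,"jaw":40},{"rx":0,"ry":0,"rz":0,"tx":0,"ty":-2.5,"tz":0,"jaw":40},{"rx":0,"ry":0,"rz":0,"tx":0,"ty":-2.5,"tz":0,"jaw":40},{"rx":0,"ry":0,"rz":0,"tx":0,"ty":-2.5,"tz":0,"jaw":40},{"rx":0,"ry":0,"rz":0,"tx":0,"ty":-2.5,"tz":0,"jaw":40},{"rx":0,"ry":0,"rz":0,"tx":0,"ty":-2.5,"tz":0,"jaw":40},{"rx":0,"ry":0,"rz":0,"tx":0,"ty":-2.5,"tz":0,"jaw":40},{"rx":0,"ry":0,"rz":0,"tx":0,"ty":-2.5,"tz":0,"jaw":40},{"rx":0,"ry":0,"rz":0,"tx":0,"ty":-2,"tz":0,"jaw":40},{"rx":0,"ry":0,"rz":0,"tx":0,"ty":-1.5,"tz":0,"jaw":40},{"rx":0,"ry":0,"rz":0,"tx":0,"ty":-1,"tz":0,"jaw":40},{"rx":0,"ry":0,"rz":0,"tx":0,"ty":-1,"tz":0,"jaw":40},{"rx":0,"ry":0,"rz":0,"tx":0,"ty":-1,"tz":0,"jaw":40},{"rx":0,"ry":0,"rz":0,"tx":0,"ty":0,"tz":0,"jaw":40},{"rx":0,"ry":0,"rz":0,"tx":0,"ty":0,"tz":0,"jaw":40}]'
```

```text
time_s: 18.33
tool_pos: [0.6191, -0.2843, 0.1166]
tool_rot: [180.0, -0.0, 14.5]
force: [0.8, 2.2, 2.3]
grip_width: 0.0397
time_s: 19.67
tool_pos: [0.6122, -0.258, 0.1165]
tool_rot: [-180.0, -0.0, 14.5]
force: [0.3, 0.3, 0.4]
grip_width: 0.0405
```

```bash
python3 -m pendant '[{"rx":0,"ry":0,"rz":0,"tx":0,"ty":-1,"tz":0,"jaw":40},{"rx":0,"ry":0,"rz":0,"tx":0,"ty":-1,"tz":0,"jaw":40},{"rx":0,"ry":0,"rz":0,"tx":0,"ty":-1,"tz":0,"jaw":40},{"rx":0,"ry":0,"rz":0,"tx":0,"ty":-1,"tz":0,"jaw":40},{"rx":0,"ry":0,"rz":0,"tx":0,"ty":-1,"tz":0,"jaw":40},{"rx":0,"ry":0,"rz":0,"tx":0,"ty":0,"tz":0,"jaw":40},{"rx":0,"ry":0,"rz":0,"tx":0,"ty":0,"tz":0,"jaw":40}]'
python3 -m pendant '[{"rx":0,"ry":0,"rz":0,"tx":0,"ty":-1,"tz":0,"jaw":40},{"rx":0,"ry":0,"rz":0,"tx":0,"ty":-1.5,"tz":0,"jaw":40},{"rx":0,"ry":0,"rz":0,"tx":0,"ty":-1.5,"tz":0,"jaw":40},{"rx":0,"ry":0,"rz":0,"tx":0,"ty":-1,"tz":0,"jaw":40},{"rx":0,"ry":0,"rz":0,"tx":0,"ty":0,"tz":0,"jaw":40},{"rx":0,"ry":0,"rz":0,"tx":0,"ty":0,"tz":0,"jaw":40}]'
python3 - <<'E'
from h import *
for n in("scene",):
    c=env.read_camera(n)
    x,y,w,h=(150,60,150,130)
    cv2.imwrite(f"pics/{n}3_crop.png",cv2.resize(c["img"][y:y+h,x:x+w,::-1],None,fx=4.5,fy=4.5,interpolation=cv2.INTER_CUBIC))
E
```

```text
time_s: 20.25
tool_pos: [0.611, -0.2531, 0.1167]
tool_rot: [180.0, -0.0, 14.5]
force: [-0.1, -0.5, -0.4]
grip_width: 0.0402
time_s: 20.75
tool_pos: [0.6098, -0.2483, 0.1167]
tool_rot: [-180.0, -0.0, 14.5]
force: [0.4, -1.4, 1.5]
grip_width: 0.0396
```

View pics/scene3_crop.png

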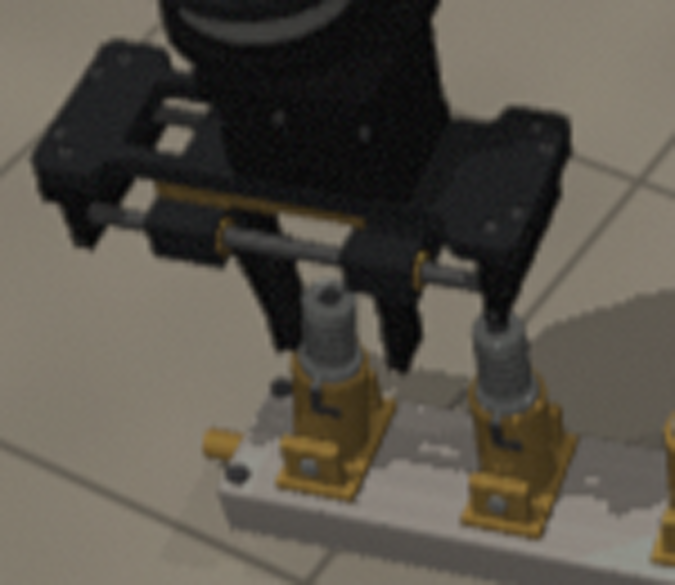

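```bash
python3 -m pendant '[{"rx":0,"ry":0,"rz":0,"tx":0,"ty":2,"tz":0,"jaw":40},{"rx":0,"ry":0,"rz":0,"tx":0,"ty":2.5,"tz":0,"jaw":40},{"rx":0,"ry":0,"rz":0,"tx":0,"ty":2.5,"tz":0,"jaw":40},{"rx":0,"ry":0,"rz":0,"tx":0,"ty":2.5,"tz":0,"jaw":40},{"rx":0,"ry":0,"rz":0,"tx":0,"ty":2.5,"tz":0,"jaw":40},{"rx":0,"ry":0,"rz":0,"tx":0,"ty":2.5,"tz":0,"jaw":40},{"rx":0,"ry":0,"rz":0,"tx":0,"ty":2,"tz":0,"jaw":36},{"rx":0,"ry":0,"rz":0,"tx":0,"ty":1.5,"tz":0,"jaw":32},{"rx":0,"ry":0,"rz":0,"tx":0,"ty":0,"tz":0,"jaw":30},{"rx":0,"ry":0,"rz":0,"tx":0,"ty":0,"tz":0,"jaw":28},{"rx":0,"ry":0,"rz":0,"tx":0,"ty":0,"tz":0,"jaw":26},{"rx":0,"ry":0,"rz":0,"tx":0,"ty":0,"tz":0,"jaw":26}]' 5
python3 - <<'E'
from cell import env
o=env.get_obs(); print(o["qpos"].round(1),o["tool_pos"].round(5),o["tool_rot"].round(2),o["force"].round(2),o["wrist_torque"].round(3),o["grip_width"])
E
```

```text
time_s: 21.8
tool_pos: [0.6143, -0.2655, 0.1165]
tool_rot: [-180.0, -0.0, 14.5]
force: [-0.6, 1.0, -0.2]
grip_width: 0.0271
[-16.5  33.7  52.4  89.8 -27.8  70.4 -34.7] [ 0.61426 -0.26551  0.11652] [-179.98   -0.     14.54] [-0.61  0.96 -0.2 ] [-0.061  0.155 -0.014] 0.027099306860205216
```

Well centred. Now grip and lift a little.

```bash
python3 -m pendant '[{"rx":0,"ry":0,"rz":0,"tx":0,"ty":0,"tz":0,"jaw":23},{"rx":0,"ry":0,"rz":0,"tx":0,"ty":0,"tz":0,"jaw":20},{"rx":0,"ry":0,"rz":0,"tx":0,"ty":0,"tz":0,"jaw":15},{"rx":0,"ry":0,"rz":0,"tx":0,"ty":0,"tz":0,"jaw":15},{"rx":0,"ry":0,"rz":0,"tx":0,"ty":0,"tz":0,"jaw":15},{"rx":0,"ry":0,"rz":0,"tx":0,"ty":0,"tz":0,"jaw":15}]' 20
python3 -m pendant '[{"rx":0,"ry":0,"rz":0,"tx":0,"ty":0,"tz":-2,"jaw":15},{"rx":0,"ry":0,"rz":0,"tx":0,"ty":0,"tz":-4,"jaw":15},{"rx":0,"ry":0,"rz":0,"tx":0,"ty":0,"tz":-4,"jaw":15},{"rx":0,"ry":0,"rz":0,"tx":0,"ty":0,"tz":0,"jaw":15},{"rx":0,"ry":0,"rz":0,"tx":0,"ty":0,"tz":0,"jaw":15}]'
```

```text
time_s: 22.3
tool_pos: [0.6143, -0.2655, 0.1166]
tool_rot: [-180.0, -0.0, 14.5]
force: [0.7, 0.2, -0.7]
grip_width: 0.0212
time_s: 22.72
tool_pos: [0.6143, -0.2659, 0.127]
tool_rot: [180.0, -0.0, 14.5]
force: [0.7, 0.8, -1.8]
grip_width: 0.021
```

```bash
python3 -m pendant '[{"rx":0,"ry":0,"rz":0,"tx":0,"ty":0,"tz":-6,"jaw":15},{"rx":0,"ry":0,"rz":0,"tx":0,"ty":0,"tz":-8,"jaw":15},{"rx":0,"ry":0,"rz":0,"tx":0,"ty":0,"tz":-10,"jaw":15},{"rx":0,"ry":0,"rz":0,"tx":0,"ty":0,"tz":-14,"jaw":15},{"rx":0,"ry":0,"rz":0,"tx":0,"ty":0,"tz":-18,"jaw":15},{"rx":0,"ry":0,"rz":0,"tx":0,"ty":0,"tz":-18,"jaw":15},{"rx":0,"ry":0,"rz":0,"tx":0,"ty":0,"tz":-12,"jaw":15},{"rx":0,"ry":0,"rz":0,"tx":0,"ty":0,"tz":-5,"jaw":15},{"rx":0,"ry":0,"rz":0,"tx":0,"ty":0,"tz":0,"jaw":15},{"rx":0,"ry":0,"rz":0,"tx":0,"ty":0,"tz":0,"jaw":15}]'
python3 - <<'E'
from h import *
o=env.get_obs(); print(o["qpos"].round(1),o["tool_pos"].round(5),o["tool_rot"].round(2),o["force"].round(2))
for n in("scene",):
    c=env.read_camera(n)
    x,y,w,h=(140,10,170,180)
    cv2.imwrite(f"pics/{n}4_crop.png",cv2.resize(c["img"][y:y+h,x:x+w,::-1],None,fx=3.3,fy=3.3,interpolation=cv2.INTER_CUBIC))
E
```

```text
time_s: 23.55
tool_pos: [0.6141, -0.2656, 0.2174]
tool_rot: [-180.0, -0.0, 14.5]
force: [0.9, -0.3, -1.4]
grip_width: 0.0213
[-17.8  29.3  55.3  83.3 -24.2  80.  -37.2] [ 0.6141  -0.2656   0.21741] [-179.98   -0.     14.53] [ 0.85 -0.33 -1.45]
```

View pics/scene4_crop.png

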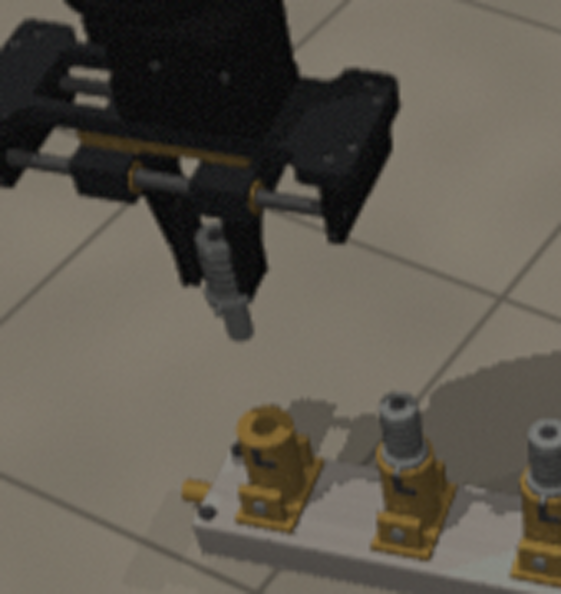

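```bash
cat > plug.py <<'E'
from h import *
import sys
def measure(tag,win,fx=3.3):
    o=env.get_obs(); tp=o["tool_pos"]; yaw=np.radians(o["tool_rot"][2])
    c=env.read_camera("scene"); P=cloud(c); np.savez(f"{tag}.npz",**{k:np.array(v) for k,v in c.items()})
    X=np.array([np.cos(yaw),np.sin(yaw),0]);Y=np.array([np.sin(yaw),-np.cos(yaw),0])
    D=P-tp; lx=D@X; ly=D@Y; lz=D[...,2]
    m=(abs(lx)<.03)&(abs(ly)<.03)&(c["range_z"]>0)
    im=c["img"].astype(int)
    for lo in np.arange(-.058,.02,.004):
        k=m&(lz>lo)&(lz<=lo+.004)
        if k.sum()>3: print(f"{lo+.002:.3f} n={k.sum()} x {lx[k].min()*1e3:.1f}..{lx[k].max()*1e3:.1f} y {ly[k].min()*1e3:.1f}..{ly[k].max()*1e3:.1f}  mean {lx[k].mean()*1e3:.1f} {ly[k].mean()*1e3:.1f} grey {im[k].mean():.0f}")
    for z in(.02,-.06): print("vertical",z,np.round(proj(c,tp+[0,0,z]),1))
    return c
if __name__=="__main__": measure("p0",None)
E
python3 plug.py
```

```text
-0.052 n=11 x -1.2..6.0 y -8.0..4.0  mean 3.3 -3.5 grey 65
-0.048 n=13 x -2.9..6.1 y -8.4..6.1  mean 2.6 -4.1 grey 59
-0.044 n=16 x -2.5..7.7 y -8.4..3.9  mean 3.6 -3.4 grey 60
-0.040 n=10 x -2.6..5.5 y -7.7..2.4  mean 3.0 -4.0 grey 57
-0.036 n=15 x -4.5..6.9 y -8.4..1.3  mean 3.4 -4.8 grey 58
-0.032 n=9 x 1.1..6.8 y -8.5..1.1  mean 4.7 -4.1 grey 55
-0.024 n=29 x -0.7..18.5 y -14.7..12.2  mean 9.7 -3.5 grey 67
-0.020 n=36 x 2.9..17.3 y -13.0..10.5  mean 8.6 -2.3 grey 67
-0.016 n=17 x 5.2..9.4 y -15.2..19.7  mean 7.9 -1.7 grey 51
-0.012 n=40 x -11.2..12.2 y -20.7..15.5  mean 6.1 -4.3 grey 42
-0.008 n=48 x -8.8..12.5 y -21.1..18.2  mean 7.1 -4.3 grey 26
-0.004 n=53 x -11.2..12.7 y -21.2..18.1  mean 6.8 -4.3 grey 32
-0.000 n=56 x -9.0..12.4 y -21.7..16.6  mean 6.3 -6.2 grey 26
0.004 n=41 x -10.5..13.5 y -21.2..17.9  mean 6.8 -3.8 grey 33
0.008 n=56 x -8.7..12.6 y -21.9..18.5  mean 7.5 -3.9 grey 33
0.012 n=84 x -10.9..12.5 y -22.6..20.1  mean 3.4 -0.4 grey 47
0.016 n=71 x -9.9..12.2 y -23.6..20.7  mean 4.1 -1.9 grey 37
0.020 n=40 x -7.8..11.9 y -24.6..20.3  mean 7.4 -2.5 grey 17
vertical 0.02 [203.6  78.1]
vertical -0.06 [212.6 113.3]
```

Run:
```python
from h import *
for n,win in(("top0",(205,235,80,55)),("scene0",(395,190,75,60))):
    c=load(n); x,y,w,h=win
    g=cv2.cvtColor(c["img"],cv2.COLOR_RGB2GRAY)
    g=cv2.GaussianBlur(g,(3,3),0)[y:y+h,x:x+w]
    P=cloud(c)[y:y+h,x:x+w]
    top=cv2.morphologyEx(((P[...,2]>.035)&(P[...,2]<.046)).astype(np.uint8),cv2.MORPH_CLOSE,np.ones((13,13)))
    inner=cv2.erode(top,np.ones((7,7)))
    med=np.median(g[inner>0]); 
    for name,b in(("dark",(inner>0)&(g<med-8)),("deep",(inner>0)&(P[...,2]<.036))):
        k,l,st,ce=cv2.connectedComponentsWithStats(b.astype(np.uint8))
        for i in range(1,k):
            if st[i,4]>20: print(n,name,st[i],(onplane(c,x+ce[i][0],y+ce[i][1],.04)*1e3).round(1), med)
        
    for p in((.5522,.1758,.04),(.5546,.1218,.04)): print("pred",np.round(proj(c,p),1))
```

```text
top0 dark [18 24 11 12 84] [553.7 177.7  40. ] 62.0
top0 dark [48 24 11 11 75] [556.5 123.3  40. ] 62.0
top0 deep [49 25 10 10 76] [554.5 121.4  40. ] 62.0
top0 deep [19 26 10  9 72] [552.2 175.4  40. ] 62.0
pred [228.5 265. ]
pred [258.1 264.3]
scene0 dark [18 17 12  9 83] [554.5 124.1  40. ] 77.0
scene0 dark [47 28 11  9 83] [552.4 177.8  40. ] 77.0
scene0 deep [19 18  9  7 50] [555.2 123.4  40. ] 77.0
scene0 deep [70 26  5  6 25] [528.5 208.1  40. ] 77.0
scene0 deep [47 29 10  7 56] [552.6 177.3  40. ] 77.0
pred [445.9 221.4]
pred [417.3 210.6]
```

```bash
python3 -m pendant '[{"rx":0,"ry":0,"rz":0,"tx":1,"ty":-10,"tz":0,"jaw":15},{"rx":0,"ry":0,"rz":0,"tx":2,"ty":-20,"tz":0,"jaw":15},{"rx":0,"ry":0,"rz":0,"tx":3,"ty":-30,"tz":0,"jaw":15},{"rx":0,"ry":0,"rz":0,"tx":3,"ty":-30,"tz":0,"jaw":15},{"rx":0,"ry":0,"rz":0,"tx":3,"ty":-30,"tz":0,"jaw":15},{"rx":0,"ry":0,"rz":0,"tx":3,"ty":-30,"tz":0,"jaw":15},{"rx":0,"ry":0,"rz":0,"tx":3,"ty":-30,"tz":0,"jaw":15}]'
python3 - <<'E'
from h import *
o=env.get_obs(); print(o["qpos"].round(1),o["tool_pos"].round(5),o["tool_rot"].round(2),o["force"].round(2))
E
```

```text
time_s: 24.23
tool_pos: [0.5855, -0.0846, 0.2167]
tool_rot: [-179.9, 0.1, 14.6]
force: [-0.1, 0.4, -0.3]
grip_width: 0.0217
[-42.   17.9  58.1  95.  -15.7  75.9 -56.7] [ 0.58546 -0.08464  0.21667] [-1.7995e+02  8.0000e-02  1.4560e+01] [-0.1   0.41 -0.28]
```

```bash
python3 -m pendant '[{"rx":0,"ry":0,"rz":0,"tx":3,"ty":-30,"tz":0,"jaw":15},{"rx":0,"ry":0,"rz":0,"tx":3,"ty":-30,"tz":0,"jaw":15},{"rx":0,"ry":0,"rz":0,"tx":3,"ty":-30,"tz":0,"jaw":15},{"rx":0,"ry":0,"rz":0,"tx":3,"ty":-30,"tz":0,"jaw":15},{"rx":0,"ry":0,"rz":0,"tx":3,"ty":-30,"tz":0,"jaw":15},{"rx":0,"ry":0,"rz":0,"tx":3,"ty":-30,"tz":0,"jaw":15},{"rx":0,"ry":0,"rz":0,"tx":2.5,"ty":-20,"tz":0,"jaw":15},{"rx":0,"ry":0,"rz":0,"tx":1,"ty":-10,"tz":0,"jaw":15},{"rx":0,"ry":0,"rz":0,"tx":0,"ty":0,"tz":0,"jaw":15},{"rx":0,"ry":0,"rz":0,"tx":0,"ty":0,"tz":0,"jaw":15},{"rx":0,"ry":0,"rz":0,"tx":0,"ty":0,"tz":0,"jaw":15}]'
python3 - <<'E'
from h import *
o=env.get_obs(); print(o["qpos"].round(1),o["tool_pos"].round(5),o["tool_rot"].round(2),o["force"].round(2))
E
```

```text
time_s: 25.15
tool_pos: [0.5548, 0.1193, 0.2175]
tool_rot: [179.9, 0.0, 14.4]
force: [0.2, 0.1, -0.2]
grip_width: 0.0213
[-62.5  12.6  54.9  98.3 -10.6  74.7 -81.1] [0.55484 0.11933 0.21751] [1.7994e+02 1.0000e-02 1.4360e+01] [ 0.17  0.07 -0.16]
```

```bash
python3 -m pendant '[{"rx":0,"ry":0,"rz":0,"tx":0.4,"ty":-1.5,"tz":8,"jaw":15},{"rx":0,"ry":0,"rz":0,"tx":0,"ty":0,"tz":16,"jaw":15},{"rx":0,"ry":0,"rz":0,"tx":0,"ty":0,"tz":22,"jaw":15},{"rx":0,"ry":0,"rz":0,"tx":0,"ty":0,"tz":22,"jaw":15},{"rx":0,"ry":0,"rz":0,"tx":0,"ty":0,"tz":20,"jaw":15},{"rx":0,"ry":0,"rz":0,"tx":0,"ty":0,"tz":14,"jaw":15},{"rx":0,"ry":0,"rz":0,"tx":0,"ty":0,"tz":8,"jaw":15},{"rx":0,"ry":0,"rz":0,"tx":0,"ty":0,"tz":2,"jaw":15},{"rx":0,"ry":0,"rz":0,"tx":0,"ty":0,"tz":0,"jaw":15},{"rx":0,"ry":0,"rz":0,"tx":0,"ty":0,"tz":0,"jaw":15},{"rx":0,"ry":0,"rz":0,"tx":0,"ty":0,"tz":0,"jaw":15},{"rx":0,"ry":0,"rz":0,"tx":0,"ty":0,"tz":0,"jaw":15}]'
python3 - <<'E'
from h import *
o=env.get_obs(); print(o["qpos"].round(1),o["tool_pos"].round(5),o["tool_rot"].round(2),o["force"].round(2))
c=env.read_camera("scene"); P=cloud(c)
tp=o["tool_pos"]; m=(abs(P[...,0]-tp[0])<.02)&(abs(P[...,1]-tp[1])<.02)&(P[...,2]<tp[2]-.029)&(P[...,2]>tp[2]-.050)
print(m.sum(),P[m].mean(0).round(4))
from scipy.optimize import least_squares
q=P[m][:,:2]; r=least_squares(lambda a:np.hypot(q[:,0]-a[0],q[:,1]-a[1])-.007,tp[:2],loss="soft_l1",f_scale=.001); print("shank fit",r.x.round(4))
x,y,w,h=(370,100,110,140)
cv2.imwrite("pics/scene5_crop.png",cv2.resize(c["img"][y:y+h,x:x+w,::-1],None,fx=4.2,fy=4.2,interpolation=cv2.INTER_CUBIC))
E
```

```text
time_s: 26.15
tool_pos: [0.5554, 0.1235, 0.1066]
tool_rot: [-180.0, -0.1, 14.5]
force: [0.5, -0.2, -1.7]
grip_width: 0.0213
[-58.9  19.8  51.8 105.3 -17.4  63.1 -76.2] [0.5554  0.12351 0.10659] [-1.7997e+02 -1.1000e-01  1.4540e+01] [ 0.48 -0.16 -1.72]
32 [0.5595 0.1248 0.0628]
shank fit [0.554  0.1242]
```

View pics/scene5_crop.png

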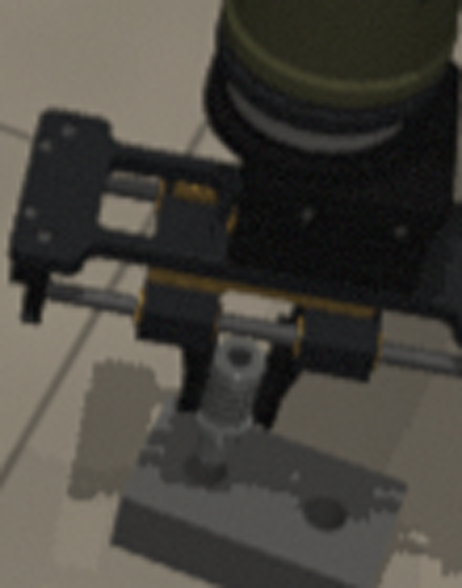

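```bash
python3 -m pendant '[{"rx":0,"ry":0,"rz":0,"tx":-0.2,"ty":1.3,"tz":3,"jaw":15},{"rx":0,"ry":0,"rz":0,"tx":0,"ty":0,"tz":3,"jaw":15},{"rx":0,"ry":0,"rz":0,"tx":0,"ty":0,"tz":3,"jaw":15},{"rx":0,"ry":0,"rz":0,"tx":0,"ty":0,"tz":3,"jaw":15},{"rx":0,"ry":0,"rz":0,"tx":0,"ty":0,"tz":3,"jaw":15},{"rx":0,"ry":0,"rz":0,"tx":0,"ty":0,"tz":0,"jaw":15},{"rx":0,"ry":0,"rz":0,"tx":0,"ty":0,"tz":0,"jaw":15}]'
python3 - <<'E'
from h import *
o=env.get_obs(); print(o["tool_pos"].round(5),o["tool_rot"].round(2),o["force"].round(2))
E
```

```text
time_s: 26.78
tool_pos: [0.5546, 0.1219, 0.0903]
tool_rot: [180.0, 0.0, 14.5]
force: [1.0, 0.7, -1.8]
grip_width: 0.0214
[0.55462 0.12185 0.09026] [1.7999e+02 3.0000e-02 1.4520e+01] [ 1.    0.7  -1.82]
```

```bash
python3 -m pendant '[{"rx":0,"ry":0,"rz":0,"tx":0,"ty":0,"tz":4,"jaw":15},{"rx":0,"ry":0,"rz":0,"tx":0,"ty":0,"tz":4,"jaw":15},{"rx":0,"ry":0,"rz":0,"tx":0,"ty":0,"tz":4,"jaw":15},{"rx":0,"ry":0,"rz":0,"tx":0,"ty":0,"tz":4,"jaw":15},{"rx":0,"ry":0,"rz":0,"tx":0,"ty":0,"tz":3,"jaw":15},{"rx":0,"ry":0,"rz":0,"tx":0,"ty":0,"tz":2,"jaw":15},{"rx":0,"ry":0,"rz":0,"tx":0,"ty":0,"tz":0,"jaw":15},{"rx":0,"ry":0,"rz":0,"tx":0,"ty":0,"tz":0,"jaw":15}]'
python3 -m pendant '[{"rx":0,"ry":0,"rz":0,"tx":0,"ty":0,"tz":1,"jaw":15},{"rx":0,"ry":0,"rz":0,"tx":0,"ty":0,"tz":0,"jaw":15},{"rx":0,"ry":0,"rz":0,"tx":0,"ty":0,"tz":0,"jaw":15}]'
```

```text
time_s: 27.45
tool_pos: [0.5548, 0.1219, 0.0695]
tool_rot: [180.0, 0.0, 14.5]
force: [-0.2, -0.1, -0.3]
grip_width: 0.0214
time_s: 27.7
tool_pos: [0.5549, 0.122, 0.0687]
tool_rot: [-180.0, -0.0, 14.5]
force: [-0.3, 0.2, -1.2]
grip_width: 0.0215
```

```bash
python3 -m pendant '[{"rx":0,"ry":0,"rz":0,"tx":0,"ty":0,"tz":1,"jaw":15},{"rx":0,"ry":0,"rz":0,"tx":0,"ty":0,"tz":0.5,"jaw":15},{"rx":0,"ry":0,"rz":0,"tx":0,"ty":0,"tz":0,"jaw":15},{"rx":0,"ry":0,"rz":0,"tx":0,"ty":0,"tz":0,"jaw":15}]'
python3 -m pendant '[{"rx":0,"ry":0,"rz":0,"tx":0,"ty":0,"tz":0.7,"jaw":15},{"rx":0,"ry":0,"rz":0,"tx":0,"ty":0,"tz":0,"jaw":15},{"rx":0,"ry":0,"rz":0,"tx":0,"ty":0,"tz":0,"jaw":15}]'
```

```text
time_s: 28.03
tool_pos: [0.5548, 0.122, 0.0671]
tool_rot: [-180.0, -0.0, 14.5]
force: [-0.7, 0.2, -1.5]
grip_width: 0.0215
time_s: 28.28
tool_pos: [0.555, 0.1219, 0.0665]
tool_rot: [-180.0, -0.0, 14.5]
force: [-0.0, -0.1, 0.6]
grip_width: 0.0214
```

```bash
python3 -m pendant '[{"rx":0,"ry":0,"rz":0,"tx":0,"ty":0,"tz":0.6,"jaw":15},{"rx":0,"ry":0,"rz":0,"tx":0,"ty":0,"tz":0,"jaw":15},{"rx":0,"ry":0,"rz":0,"tx":0,"ty":0,"tz":0,"jaw":15}]'
python3 -m pendant '[{"rx":0,"ry":0,"rz":0,"tx":0,"ty":0,"tz":0,"jaw":23},{"rx":0,"ry":0,"rz":0,"tx":0,"ty":0,"tz":0,"jaw":26},{"rx":0,"ry":0,"rz":0,"tx":0,"ty":0,"tz":0,"jaw":32},{"rx":0,"ry":0,"rz":0,"tx":0,"ty":0,"tz":0,"jaw":36},{"rx":0,"ry":0,"rz":0,"tx":0,"ty":0,"tz":0,"jaw":36},{"rx":0,"ry":0,"rz":0,"tx":0,"ty":0,"tz":0,"jaw":36}]' 5
python3 -m pendant '[{"rx":0,"ry":0,"rz":0,"tx":0,"ty":0,"tz":-4,"jaw":36},{"rx":0,"ry":0,"rz":0,"tx":0,"ty":0,"tz":-8,"jaw":36},{"rx":0,"ry":0,"rz":0,"tx":0,"ty":0,"tz":-12,"jaw":36},{"rx":0,"ry":0,"rz":0,"tx":0,"ty":0,"tz":-20,"jaw":36},{"rx":0,"ry":0,"rz":0,"tx":0,"ty":0,"tz":-25,"jaw":36},{"rx":0,"ry":0,"rz":0,"tx":0,"ty":0,"tz":-25,"jaw":36},{"rx":0,"ry":0,"rz":0,"tx":0,"ty":0,"tz":-25,"jaw":36},{"rx":0,"ry":0,"rz":0,"tx":0,"ty":-10,"tz":-15,"jaw":36},{"rx":0,"ry":0,"rz":0,"tx":0,"ty":-25,"tz":0,"jaw":36},{"rx":0,"ry":0,"rz":0,"tx":0,"ty":-30,"tz":0,"jaw":36},{"rx":0,"ry":0,"rz":0,"tx":0,"ty":-30,"tz":0,"jaw":36},{"rx":0,"ry":0,"rz":0,"tx":0,"ty":-30,"tz":0,"jaw":36},{"rx":0,"ry":0,"rz":0,"tx":0,"ty":-30,"tz":0,"jaw":36},{"rx":0,"ry":0,"rz":0,"tx":0,"ty":-25,"tz":0,"jaw":36},{"rx":0,"ry":0,"rz":0,"tx":0,"ty":-10,"tz":0,"jaw":36},{"rx":0,"ry":0,"rz":0,"tx":0,"ty":0,"tz":0,"jaw":36},{"rx":0,"ry":0,"rz":0,"tx":0,"ty":0,"tz":0,"jaw":36}]'
python3 - <<'E'
from h import *
o=env.get_obs(); print(o["qpos"].round(1),o["tool_pos"].round(4))
for n in("scene","top"):
    c=env.read_camera(n); P=cloud(c); cv2.imwrite(f"pics/{n}6.png",c["img"][:,:,::-1])
    for lo,hi,xr,yr in((.070,.09,(.52,.59),(.08,.16)),(.122,.14,(.5,.7),(-.3,-.05)),(.035,.05,(.52,.59),(.08,.21)),(.082,.098,(.58,.65),(-.3,-.22))):
        b=((c["range_z"]>0)&(P[...,2]>lo)&(P[...,2]<hi)&(P[...,0]>xr[0])&(P[...,0]<xr[1])&(P[...,1]>yr[0])&(P[...,1]<yr[1])).astype(np.uint8)
        k,l,st,ce=cv2.connectedComponentsWithStats(b)
        for i in range(1,k):
            if st[i,4]>15:
                q=P[l==i]; print(n,lo,st[i,4],ce[i].round(),q.mean(0).round(4),"zmax95",np.percentile(q[:,2],95).round(4))
E
```

```text
time_s: 28.53
tool_pos: [0.555, 0.122, 0.0665]
tool_rot: [-180.0, -0.0, 14.5]
force: [-2.0, 0.3, 5.5]
grip_width: 0.0215
time_s: 29.03
tool_pos: [0.5548, 0.1219, 0.0657]
tool_rot: [180.0, 0.0, 14.5]
force: [0.4, 0.4, 0.7]
grip_width: 0.0351
time_s: 30.45
tool_pos: [0.5077, 0.3047, 0.2004]
tool_rot: [179.9, -0.0, 14.5]
force: [1.0, -0.3, 0.4]
grip_width: 0.0359
[-74.9  16.3  49.4  96.1 -12.8  73.5 -98.4] [0.5077 0.3047 0.2004]
scene 0.07 129 [421. 200.] [0.5571 0.1231 0.0788] zmax95 0.0818
scene 0.122 113 [260. 133.] [ 0.5944 -0.1803  0.1292] zmax95 0.1318
scene 0.122 119 [306. 142.] [ 0.5739 -0.0982  0.1287] zmax95 0.1317
scene 0.035 1549 [434. 218.] [0.5567 0.1539 0.0404] zmax95 0.0432
scene 0.082 211 [220. 140.] [ 0.6149 -0.2628  0.089 ] zmax95 0.0921
top 0.07 130 [256. 263.] [0.5545 0.1203 0.0789] zmax95 0.0821
top 0.122 146 [437. 240.] [ 0.5932 -0.1827  0.1294] zmax95 0.1321
top 0.122 142 [386. 252.] [ 0.5723 -0.1009  0.1293] zmax95 0.1317
top 0.035 1775 [243. 265.] [0.553  0.1497 0.0396] zmax95 0.0425
top 0.082 266 [480. 232.] [ 0.6138 -0.2654  0.0891] zmax95 0.0917
```

View pics/scene6.png

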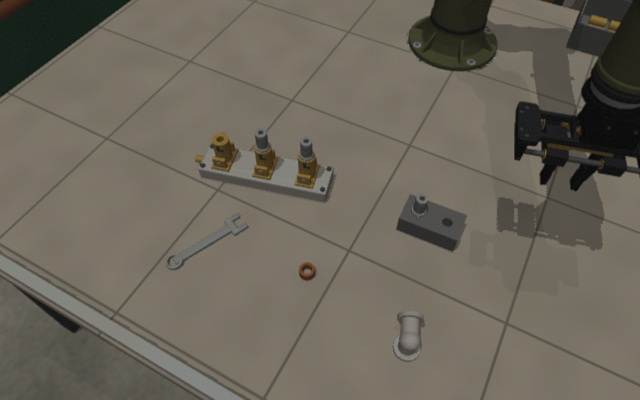

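View pics/top6.png

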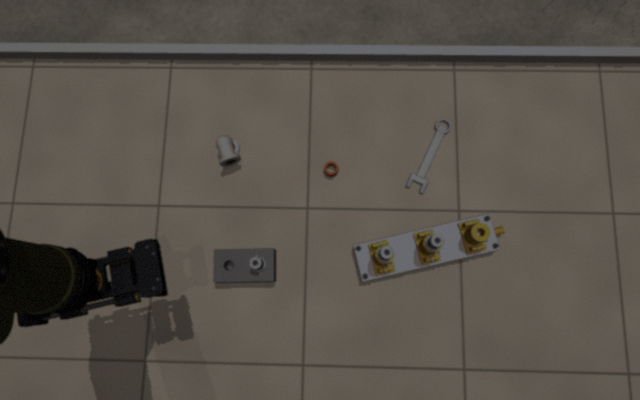

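```bash
python3 -c "
from cell import env
print(env.get_obs()['time_s']); print(env.sign_off())"
```

```text
30.55
the job is handed in; nothing more can be done
None
```

The loose port is the y = −85 mm one, and its plug (plug_3) now stands fully home in holder_hole1. I handed the job in at about 30.6 s.

- **Rocking:** I rocked each plug both ways along the row. The +85 mm and middle ports stiffened to about 5 N within 2–3 mm, so they are firm; the highest reading was 5.4 N, below the 9 N strain limit. The −85 mm port swung about 10 mm each way on roughly 2 N or less, and the pictures show its socket leaning.
- **Placing:** The plug lifted straight out and went into the hole without side force. The flange came to rest at the expected height, with about 5.5 N on contact, and I released it there.
- **Last checks, with the arm clear:**
  - **Placed plug:** both cameras put its head top at 79 mm. They read the firm heads 0.7 mm low, so this agrees with the 80 mm expected when fully home.
  - **Firm plugs:** their head tops are still at about 129 mm (130 mm true) and within about 1 mm of where they started.
  - **Other items:** the elbow, ferrule and wrench look unmoved in the pictures; I compared these by eye only.
- **Disagreement:** the scene camera reads about 1.6 mm further to +y than the top camera. Contact during the rocking agreed with the top camera to about 0.3 mm, so I aimed mainly by that one. No check failed.

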